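Work the seized calibration plugs out of their nests and hang up the gauge plate

ROBOT

A 6-joint arm with a two-finger parallel gripper is mounted at the origin on the work surface. World frame = base frame: x ahead of the robot, y to its left, z up, the work surface at z = 0. Lengths are in m, angles in rad, forces in N, time in s.
With the tool pointing down it reaches from about 0.375 to 0.9 m from the base axis. Payload 3.1 kg.
Tool frame: the origin (TCP) lies between the finger pads; the fingertips stand 25 mm ahead of it and the grasp point (between the pads) lies 6 mm ahead of it; y points along the fingers, x is the direction in which the jaws open and shut, and the axes are right-handed (so a half turn about y gives the same grasp; the last joint's range is limited). The gripper opens to 87 mm and grips with 3 to 60 N. Pads are 19 mm wide; open, the fingers measure 117 mm over their backs; the gripper's body (75 mm by 190 mm) begins 51 mm behind the grasp point.
Start: joints at [-1.363, 0.527, 1.433, -0, 1.181, -0.178], TCP at [0.235, -0.579, 0.248] pointing down, gripper open.
Joint ranges: [-3.08, 3.08], [-0.75, 2.2], [0.22, 2.44], [-1.43, 4.57], [0, 2.65], [-2.85, 2.85]. Speed limits (rad/s): [2.79, 2.79, 3.14, 3.14, 3.14, 3.14].

INTERFACE

Orientations are given as a unit quaternion [x, y, z, w].
In Python, from rig import robot gives the robot as it stands.
- The arm moves only by the tool carry_out, never from a script. Its argument "moves" is a list of rows, each a list of 7 numbers: the opening, from 0 (shut) to 1 (fully open), then the shift along the tool's x, y, z in cm, then the turn, a rotation vector about the tool's x, y, z in rad. In form: [[grip, x, y, z, rx, ry, rz], ...]. A call has 1 to 20 rows; each row is the pose to reach, as a shift and turn from the pose commanded when the call began, along the tool's axes at that moment; what a row does not reach only later rows make up. A row lasts 1/10 s, in which the tool goes at most 50 mm and 8.59 degrees, less where a joint would pass 70% of its speed; a pose out of reach is approached as far as the arm can. A call with a gripper value outside its range is refused whole. The fingers move at their own pace and stop on an object; "force" is the grip in N (left out, the last holds). Time passes only in rows, so rows that repeat a pose let the fingers close. It gives the time, the measured TCP pose, the force and the opening at its end, in the units of the state.
- robot.get_obs(): the state, without advancing time (a new reading comes with each control period).
- robot.camera(name): name is "side" or "top"; returns the picture (400x640x3 uint8, red, green, blue); there is no depth.
- robot.camera_params(name): a dict with "fx", "fy", "cx", "cy" (pixels), "k1" (the pictures are not rectified: a ray, as slopes to the right and down, at radius r is drawn at 1 + k1 r^2 times it, then the intrinsics apply), "extrinsics" (4x4, takes a point from camera to world coordinates). Camera axes: x right, y down, z forward; pixel columns grow to the right and rows downward; lengths in m; the calibration is good to about 2 mm. A picture is of the moment at which its call begins. camera_params takes no time and is no camera call.
- robot.hand_in(): hands the job in, once; it reports no verdict.
The state is a dict: "time": time; "q": joint angles; "joint_velocities": joint speeds; "joint_torque": joint torques, N m; "position": TCP position; "tool_rot": TCP orientation; "ft_force": force on the tool from outside, world axes, zero at the start; "moment": the same for the moment, N m; "grip_width": finger opening in m.
Only numpy, scipy, OpenCV 4.12 (cv2) and the standard library are available. Lean on these libraries where they do the work, as an engineer would, in place of code of your own. Each camera call takes 0.05 s, during which the arm holds its last target.

TASK

Clear the calibration station for the next batch. Free every red-headed plug that is seized in the grey block and put it in the orange tray: twist it back and forth while pulling gently, because a straight pull drags its sprung nest up, and no nest may be lifted by a centimetre. Take the gauge plate out of the clip board without dropping it and hang it on both hooks of the stand, with a hook through each window and its top bar resting on both, and leave everything else on the table where it is.

Things in the scene. Friction and masses are not known exactly. Their poses are not given: they have to be found in the camera images.
- block: Fixed grey block, 110 x 300 (y) x 30 mm; origin at the centre of its underside. Three square blue-cheeked nests (66 mm) float on springs above it, centred at x = 0, y = -90, 0, +90 mm (nest1, 2, 3): floors 44 mm above the table, cheeks and jaws end 77 mm above it. In each, two sprung V-jaws (at +x and -x) squeeze a plug; friction holds it with 30 to 50 N.
- nest1 (a joint): Lift of nest 1 off its rest (m): 0 at rest, end stop 0.016; must stay below 0.010. About 4 N starts to lift it, then 1.6 N per mm, so a straight pull drags it up before the plug gives. Friction acts against the sliding direction: while the plug is turned it resists little along its axis (3 mm rise per rad turned costs about 10 N).
- nest2 (a joint): Lift of nest 2 off its rest (m): 0 at rest, end stop 0.016; must stay below 0.010. About 4 N starts to lift it, then 1.6 N per mm, so a straight pull drags it up before the plug gives. Friction acts against the sliding direction: while the plug is turned it resists little along its axis (3 mm rise per rad turned costs about 10 N).
- nest3 (a joint): Lift of nest 3 off its rest (m): 0 at rest, end stop 0.016; must stay below 0.010. About 4 N starts to lift it, then 1.6 N per mm, so a straight pull drags it up before the plug gives. Friction acts against the sliding direction: while the plug is turned it resists little along its axis (3 mm rise per rad turned costs about 10 N).
- plug1: Calibration plug 1, 80 mm long, 0.12 kg: round steel shank 22 mm thick with a round nose, red block head 24 (x) x 44 (y) x 28 mm on top, head centre 66 mm from the nose. Origin at the nose tip, z to the head. Starts seized upright in nest 1, nose on its floor; free once it has risen about 30 mm out of the nest. Absent in some starts.
- plug1_head (a point): Centre of the red head of plug 1.
- plug2: Calibration plug 2, 80 mm long, 0.12 kg: round steel shank 22 mm thick with a round nose, red block head 24 (x) x 44 (y) x 28 mm on top, head centre 66 mm from the nose. Origin at the nose tip, z to the head. Starts seized upright in nest 2, nose on its floor; free once it has risen about 30 mm out of the nest. Absent in some starts.
- plug2_head (a point): Centre of the red head of plug 2.
- plug3: Calibration plug 3, 80 mm long, 0.12 kg: round steel shank 22 mm thick with a round nose, red block head 24 (x) x 44 (y) x 28 mm on top, head centre 66 mm from the nose. Origin at the nose tip, z to the head. Starts seized upright in nest 3, nose on its floor; free once it has risen about 30 mm out of the nest. Absent in some starts.
- plug3_head (a point): Centre of the red head of plug 3.
- tray: Orange plastic sensor tray insert, loose, open-topped, outside 150 (x) x 210 (y) x 45 mm, walls and floor 5 mm, 0.45 kg; origin at the centre of its underside. A bump may shift it.
- clipboard: Fixed wooden clip board, 90 x 210 x 12 mm, with steel clip rails on top (up to 40 mm above the table) forming a slot 12 mm wide along its y axis, in which the gauge plate stands on the 12 mm board. Origin at the centre of its underside, under the slot.
- plate: Steel-grey gauge plate, 0.44 kg, 8 mm thick (x), 180 wide (y), 130 high, upright, with a yellow grip tab (50 wide, 8 thick) on the middle of its top, from 130 to 172 mm up. Two windows, from 30 to 75 mm either side of the middle and 60 to 116 mm up; the 14 mm bar above them hangs on the hooks. Origin at the middle of the bottom edge, z up.
- stand: Fixed two-hook stand: base 130 x 200 x 12 mm, posts at x = 40, y = +-52 mm, 210 mm high; from each an 8 mm round hook arm runs to -x, its upper side 194 mm above the table, and turns up at x = -16 to -22 mm to a tip 212 mm high. The bar of the plate fits between x = -12 and +33 mm. Origin at the underside between the hooks.
- hook_l (a point): Top of the hook arm at y = +52 mm of the stand, at x = 8 mm of the stand: where the underside of the plate's bar should rest.
- hook_r (a point): The same on the hook arm at y = -52 mm of the stand.
- housing: Bystander: zinc housing, 80 x 60 x 47 mm; origin at its underside.
- disc: Bystander: white ceramic disc, 70 mm across, 12 mm high; origin at its underside.
- gaugeblock: Bystander: steel block, 60 x 90 x 30 mm; origin at its underside.
- sensor0: Bystander: black tilt sensor, 50 x 70 x 32 mm; origin at its underside.
- sensor1: Bystander: black tilt sensor, 50 x 70 x 32 mm; origin at its underside.
- jar: Bystander: jar, 60 mm across, 80 mm high; origin at its underside.

How it is judged:
By the outcome, as a careful person would: the job done as asked, in the order asked, and still so for the second after the job is handed in, with the robot touching nothing.
Of plug1, plug2, plug3 only 2 to 3 are there at a start; the rules pass over those that are not, and their reading is None.
At some moment in a run one of tray may be knocked a few centimetres aside while the robot is not near it.
It also fails if it takes over 210 s, if anything falls off the work surface, if the arm or the gripper's body presses on something with over 40 N, if the wrist force passes 120 N, or if a joint passes its speed limit or range.

## Working session

There is one attempt and no reset: what is moved stays moved. The work goes in short steps, Python scripts to look and compute and a tool call to move; the robot and the scene stay as the last step left them, time stands still between calls to the robot, and variables do not carry over. Pictures are saved under pics/ and viewed, and the job is handed in when it is done.

Besides the shell and the picture viewer there is one more tool, called as name(argument=value, ...), one argument or row to a line, values as JSON. carry_out: Moves the arm, as the interface text tells. Its arguments: {"type":"object","properties":{"moves":{"type":"array"},"force":{"type":"number"}},"required":["moves"]}

```bash
ls; mkdir -p pics; python3 - <<'E'
from rig import robot
import cv2
for n in ("top","side"):
    im=robot.camera(n); cv2.imwrite(f"pics/{n}0.png",im[:,:,::-1]); p=robot.camera_params(n); print(n,p)
print(robot.get_obs())
E
```

```text
pics
top {'fx': 395.83803742440784, 'fy': 395.83803742440784, 'cx': 316.609208098455, 'cy': 197.47288211612423, 'k1': -0.04646700425576092, 'extrinsics': array([[ 0.01411607, -0.99657977,  0.08142177,  0.36327914],
       [-0.9996524 , -0.01225235,  0.02334417, -0.0182546 ],
       [-0.02226672, -0.08172299, -0.99640632,  1.48896027],
       [ 0.        ,  0.        ,  0.        ,  1.        ]])}
side {'fx': 429.0687694935623, 'fy': 429.0687694935623, 'cx': 314.96875947382273, 'cy': 197.10015042425255, 'k1': -0.07853689748229963, 'extrinsics': array([[ 0.91774957, -0.31262285,  0.24495446,  0.1605548 ],
       [-0.39670572, -0.69210054,  0.6030103 , -0.80443293],
       [-0.01898168, -0.65058727, -0.75919424,  1.11520399],
       [ 0.        ,  0.        ,  0.        ,  1.        ]])}
{'time': 0.1, 'q': array([-1.36352322e+00,  5.28395718e-01,  1.43376488e+00, -1.69849856e-05,
        1.18141486e+00, -1.78494453e-01]), 'joint_velocities': array([-2.60502237e-05, -1.58232526e-03, -1.10979775e-03,  5.88198204e-04,
        1.18323613e-03, -5.79593767e-04]), 'joint_torque': array([-2.69640054e-05, -4.40984595e+01, -1.77151251e+01,  6.35121530e-02,
        5.33820223e-02, -3.54205326e-05]), 'position': array([ 0.23506739, -0.57844943,  0.24665857]), 'tool_rot': array([-0.58608921,  0.39538733, -0.39437403,  0.58705828]), 'ft_force': array([ 0.21586056,  0.70229495, -0.06758329]), 'moment': array([-0.02745658,  0.02831624, -0.00205614]), 'grip_width': 0.08681469006466763}
```

View pics/top0.png

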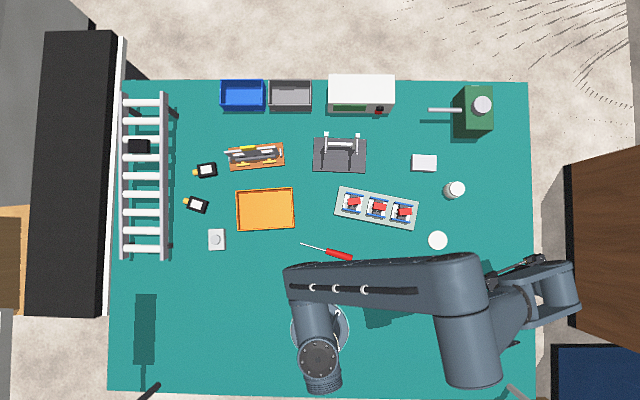

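View pics/side0.png

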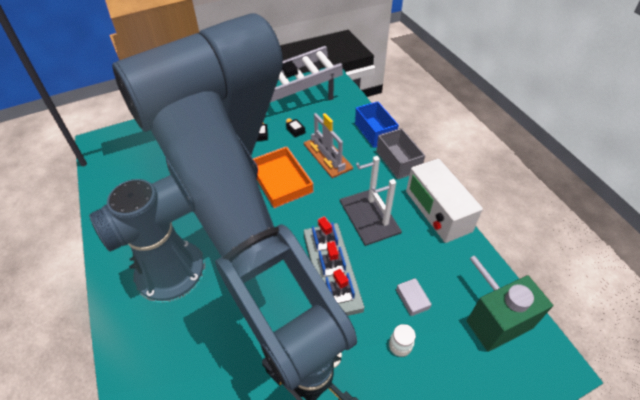

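Three plugs are present. In the top view the block is at about (376,207), the tray at (265,209), the clip board with the plate at (256,156) and the stand at (340,154). Next I measure them.

```bash
cat > h.py <<'E'
import numpy as np, cv2
from rig import robot
P={n:robot.camera_params(n) for n in ("top","side")}
def ray(n,uv):
    p=P[n]; d=np.array([(uv[0]-p['cx'])/p['fx'],(uv[1]-p['cy'])/p['fy']]); s=d.copy()
    for _ in range(20): s=d/(1+p['k1']*(s@s))
    E=p['extrinsics']; return E[:3,3],E[:3,:3]@np.array([s[0],s[1],1])
def onz(n,uv,z):
    o,d=ray(n,uv); return o+d*(z-o[2])/d[2]
def tri(a,b):
    o1,d1=ray("top",a);o2,d2=ray("side",b)
    A=np.c_[d1,-d2]; t=np.linalg.lstsq(A,o2-o1,rcond=None)[0]
    x,y=o1+d1*t[0],o2+d2*t[1]; return (x+y)/2,np.linalg.norm(x-y)
def proj(n,X):
    p=P[n];E=p['extrinsics'];c=E[:3,:3].T@(np.array(X)-E[:3,3]);s=c[:2]/c[2];s=s*(1+p['k1']*(s@s));return s*p['fx']+[p['cx'],p['cy']]
def blobs(m,amin=15):
    m=m.astype(np.uint8); n,l,st,c=cv2.connectedComponentsWithStats(m)
    return [(c[i],st[i],(l==i)) for i in range(1,n) if st[i,4]>=amin]
def crop(n,im,x0,y0,x1,y1,name,k=None):
    k=k or min(800/(x1-x0),600/(y1-y0)); c=im[y0:y1,x0:x1,::-1]
    cv2.imwrite(f"pics/{name}.png",cv2.resize(c,None,fx=k,fy=k,interpolation=cv2.INTER_CUBIC))
E
python3 - <<'E'
from h import *
top=cv2.cvtColor(cv2.imread("pics/top0.png"),cv2.COLOR_BGR2RGB); side=cv2.cvtColor(cv2.imread("pics/side0.png"),cv2.COLOR_BGR2RGB)
crop("top",top,190,120,430,250,"ctop"); crop("side",side,230,90,430,320,"cside",2.6)
for n,im in (("top",top),("side",side)):
    h=cv2.cvtColor(im,cv2.COLOR_RGB2HSV).astype(int); H,S,V=h[...,0],h[...,1],h[...,2]
    for nm,m in (("red",((H<5)|(H>174))&(S>170)&(V>100)),("orange",(H>=8)&(H<=20)&(S>180)&(V>120)),("yel",(H>20)&(H<32)&(S>150)&(V>120))):
        for c,s,mm in blobs(m):
            pts=np.argwhere(mm)[:,::-1].astype(np.int32); r=cv2.minAreaRect(pts)
            print(n,nm,c.round(1),s,[np.round(x,1) for x in r])
E
```

```text
top red [377.9 111.9] [375 110   7   4  22] [array([378. , 111.5]), array([3., 6.]), np.float64(90.0)]
top red [338.8 254.2] [326 248  27  12 157] [array([338.8, 254.2]), array([26.4,  6.5]), np.float64(15.9)]
top orange [262.7 201.3] [236 187  59  44 264] [array([264.9, 208.7]), array([40. , 56.8]), np.float64(86.4)]
top yel [247.7 147.6] [240 145  16   6  68] [array([247.5, 147.6]), array([ 4.6, 15. ]), np.float64(84.3)]
side red [325.  225.4] [319 218  13  16 138] [array([325.1, 225.3]), array([16.6,  9.1]), np.float64(59.0)]
side red [436.9 224.9] [434 222   7   7  37] [array([436.9, 224.8]), array([6.7, 5.4]), np.float64(63.4)]
side red [332.2 250.5] [328 242  10  18 138] [array([332.1, 250. ]), array([17.5,  8.5]), np.float64(76.0)]
side red [340.6 278.4] [334 270  14  18 163] [array([340.8, 278.1]), array([17. , 10.3]), np.float64(63.4)]
side orange [281.7 177. ] [ 254  148   58   59 2138] [array([282.2, 175.3]), array([51.8, 48.3]), np.float64(67.8)]
side yel [327.6 121.5] [324 114   8  16  85] [array([327.5, 121.5]), array([15.,  7.]), np.float64(90.0)]
```

View pics/ctop.png

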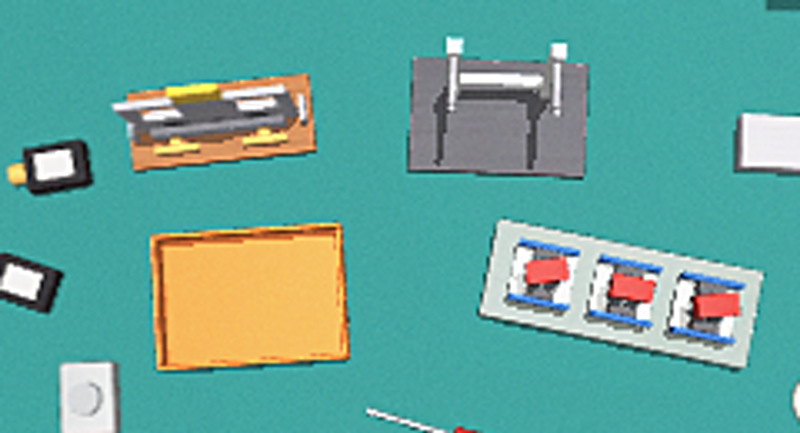

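View pics/cside.png

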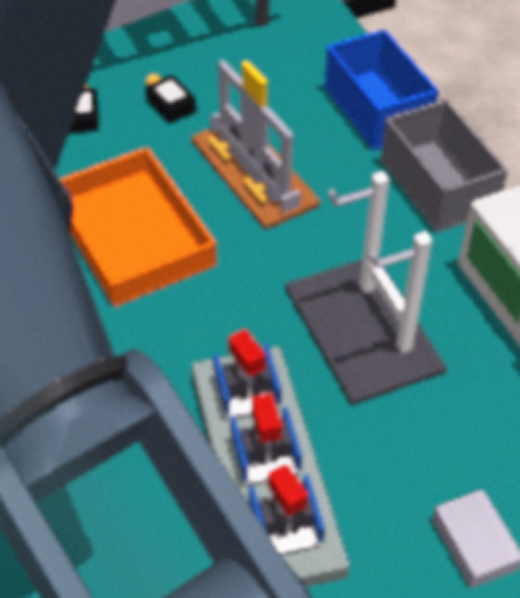

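```bash
cat > m.py <<'E'
from h import *
top=cv2.cvtColor(cv2.imread("pics/top0.png"),cv2.COLOR_BGR2RGB); side=cv2.cvtColor(cv2.imread("pics/side0.png"),cv2.COLOR_BGR2RGB)
h=cv2.cvtColor(top,cv2.COLOR_RGB2HSV).astype(int); H,S,V=h[...,0],h[...,1],h[...,2]
red=((H<6)|(H>172))&(S>130)&(V>100)
for c,s,mm in blobs(red):
    q=np.argwhere(mm)[:,::-1]
    w=np.array([onz("top",p,0.124)[:2] for p in q]); r=cv2.minAreaRect((w*1000).astype(np.float32))
    print("red",c.round(1),s[4],"at124",onz("top",c,.122).round(4),"rect mm",[np.round(x,1) for x in r])
tk=[(348,201.5),(375.9,207),(401.6,211)]
org=(H>=5)&(H<=24)&(S>120)&(V>80)
for c,s,mm in blobs(org,300):
    w=np.array([onz("top",p,0.045)[:2] for p in np.argwhere(mm)[:,::-1]]); r=cv2.minAreaRect((w*1000).astype(np.float32))
    print("orange",c.round(1),s[4],[np.round(x,1) for x in r])
def gray(z,roi,cond,nm):
    x0,y0,x1,y1=roi; m=np.zeros(H.shape,bool); m[y0:y1,x0:x1]=cond[y0:y1,x0:x1]
    m=cv2.morphologyEx(m.astype(np.uint8),cv2.MORPH_CLOSE,np.ones((5,5)))
    for c,s,mm in blobs(m,200):
        w=np.array([onz("top",p,z)[:2] for p in np.argwhere(mm)[:,::-1]]); r=cv2.minAreaRect((w*1000).astype(np.float32))
        print(nm,c.round(1),s[4],[np.round(x,1) for x in r])
teal=(H>75)&(H<100)&(S>90)
gray(.03,(325,178,430,240),~teal,"block")
gray(.012,(308,125,372,178),(S<70)&(V<140),"stand")
gray(.012,(215,135,295,180),(H<20)&(S>90),"clip")
E
python3 m.py; python3 - <<'E'
from h import *
from scipy.spatial.transform import Rotation as R
o=robot.get_obs(); print(R.from_quat(o['tool_rot']).as_matrix().round(3))
E
```

```text
red [377.9 111.9] 22 at124 [ 0.7805 -0.1981  0.122 ] rect mm [array([ 781.2, -198.3]), array([21.1, 10.8]), np.float64(89.9)]
red [353.6 200.7] 83 at124 [ 0.4652 -0.1143  0.122 ] rect mm [array([ 465. , -114.7]), array([23.5, 42.5]), np.float64(8.9)]
red [379.3 206. ] 87 at124 [ 0.4482 -0.203   0.122 ] rect mm [array([ 448. , -203.2]), array([43.6, 23.3]), np.float64(81.2)]
red [404.9 211.1] 92 at124 [ 0.4318 -0.2914  0.122 ] rect mm [array([ 430.1, -289.7]), array([24.1, 44.8]), np.float64(0.7)]
red [338.7 254.2] 173 at124 [ 0.2812 -0.0647  0.122 ] rect mm [array([281.5, -64.3]), array([91.3, 22.2]), np.float64(74.2)]
orange [259.  159.5] 548 [array([632.2, 242.5]), array([ 86.8, 202.7]), np.float64(6.8)]
orange [608.1 246. ] 10221 [array([  319.1, -1048.1]), array([260.8, 761.7]), np.float64(87.6)]
orange [264.4 208.6] 2353 [array([438.4, 206.6]), array([149.5, 212.9]), np.float64(4.5)]
block [376.  207.8] 2445 [array([ 447.5, -203. ]), array([300.4, 110.6]), np.float64(79.1)]
stand [339.  154.4] 1762 [array([649.7, -66.2]), array([199.4, 135.3]), np.float64(88.3)]
clip [260.8 159.4] 641 [array([638.5, 249.3]), array([ 90.1, 208.9]), np.float64(6.7)]
[[ 0.376 -0.     0.927]
 [-0.927  0.002  0.376]
 [-0.002 -1.     0.   ]]
```

```bash
cat > go.py <<'E'
# usage: go.py x y z yaw_deg [cx cy cz]: shift (cm) & turn in tool axes for tool-down pose
import sys
from h import *
from scipy.spatial.transform import Rotation as R
def down(yaw):
    y=np.radians(yaw); X=np.array([np.cos(y),np.sin(y),0]);Y=np.array([0,0,-1.]);return np.c_[X,Y,np.cross(X,Y)]
def need(pos,M):
    o=robot.get_obs(); C=R.from_quat(o['tool_rot']).as_matrix()
    return (C.T@(np.array(pos)-o['position'])*100).round(2), R.from_matrix(C.T@M).as_rotvec().round(3)
if __name__=="__main__":
    a=[float(v) for v in sys.argv[1:]]; o=robot.get_obs()
    C=R.from_quat(o['tool_rot']).as_matrix()
    print("t",round(o['time'],2),"pos",o['position'].round(4),"yaw",np.degrees(np.arctan2(C[1,0],C[0,0])).round(1),"q",o['q'].round(2),"w",o['grip_width'].round(4),"F",o['ft_force'].round(1))
    if len(a)>=4: print(*need(a[:3],down(a[3])))
E
python3 go.py 0.4303 -0.2907 0.2 0.7
```

```text
Traceback (most recent call last):
  File "go.py", line 13, in <module>
    print("t",round(o['time'],2),"pos",o['position'].round(4),"yaw",np.degrees(np.arctan2(C[1,0],C[0,0])).round(1),"q",o['q'].round(2),"w",o['grip_width'].round(4),"F",o['ft_force'].round(1))
                                                                                                                                           ^^^^^^^^^^^^^^^^^^^^^
AttributeError: 'float' object has no attribute 'round'
```

```bash
sed -i "s/o\['grip_width'\].round(4)/round(o['grip_width'],4)/" go.py; python3 go.py 0.4303 -0.2907 0.2 0.7
```

```text
t 0.1 pos [ 0.2351 -0.5784  0.2467] yaw -67.9 q [-1.36  0.53  1.43 -0.    1.18 -0.18] w 0.0868 F [ 0.2  0.7 -0.1]
[-19.3    4.71  28.91] [-1.000e-03 -1.197e+00 -2.000e-03]
```

carry_out(
  moves=[
    [0.7,-4,1,6,0,-0.15,0],
    [0.7,-8,2,12,0,-0.3,0],
    [0.7,-12,3,18,0,-0.45,0],
    [0.7,-16,4,24,0,-0.6,0],
    [0.7,-19.3,4.7,28.9,0,-0.75,0],
    [0.7,-19.3,4.7,28.9,0,-0.9,0],
    [0.7,-19.3,4.7,28.9,0,-1.05,0],
    [0.7,-19.3,4.7,28.9,0,-1.2,0],
    [0.7,-19.3,4.7,28.9,0,-1.2,0],
    [0.7,-19.3,4.7,28.9,0,-1.2,0],
    [0.7,-19.3,4.7,28.9,0,-1.2,0],
    [0.7,-19.3,4.7,28.9,0,-1.2,0],
  ],
  force=30,
)

```text
time: 1.3
position: [0.4299, -0.2926, 0.2006]
tool_rot: [0.707, 0.004, -0.004, -0.707]
ft_force: [0.1, 0.0, -0.8]
grip_width: 0.0609
```

```bash
python3 go.py 0.4303 -0.2907 0.118 0.7; python3 - <<'E'
from h import *
im=robot.camera("side"); crop("s",im,200,150,480,340,"s1"); 
E
```

```text
t 1.3 pos [ 0.4299 -0.2926  0.2006] yaw 0.7 q [-0.81  0.45  1.74 -0.    0.94 -0.82] w 0.0609 F [ 0.1  0.  -0.8]
[0.04 8.26 0.19] [ 0.    -0.001  0.   ]
```

View pics/s1.png

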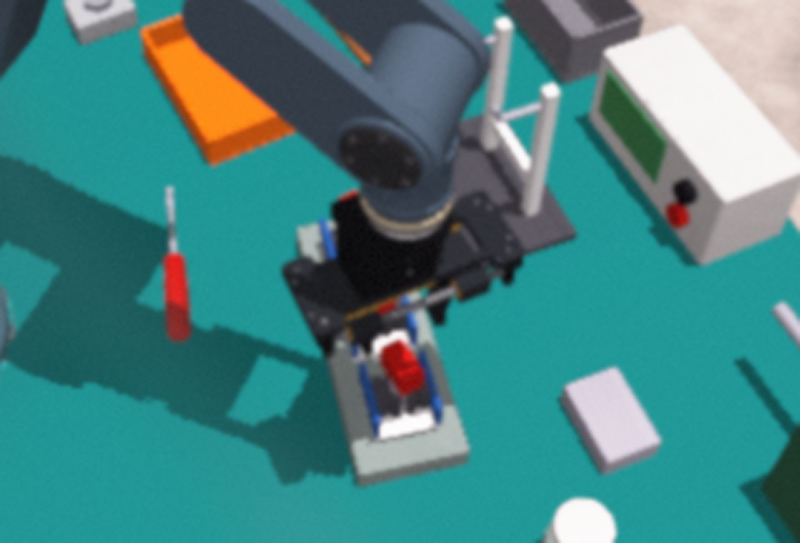

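```bash
python3 - <<'E'
from h import *
k=800/280
for X in ([.43,-.2926,.2006],[.43,-.2926,.25],[.4303,-.2907,.11],[.40,-.2926,.18],[.46,-.2926,.18]):
    print(X,((proj("side",X)-[200,150])*k).round(0))
E
```

```text
[0.43, -0.2926, 0.2006] [399. 314.]
[0.43, -0.2926, 0.25] [400. 282.]
[0.4303, -0.2907, 0.11] [396. 364.]
[0.4, -0.2926, 0.18] [368. 338.]
[0.46, -0.2926, 0.18] [429. 314.]
```

The gripper stands above plug 1: its head is at crop pixel (402,367), and the expected position is (396,364). I descend and close.

carry_out(
  moves=[
    [0.7,0,3,0.2,0,0,0],
    [0.7,0,6,0.2,0,0,0],
    [0.7,0,8.1,0.2,0,0,0],
    [0.7,0,8.1,0.2,0,0,0],
    [0.7,0,8.1,0.2,0,0,0],
    [0,0,8.1,0.2,0,0,0],
    [0,0,8.1,0.2,0,0,0],
    [0,0,8.1,0.2,0,0,0],
    [0,0,8.1,0.2,0,0,0],
    [0,0,8.1,0.2,0,0,0],
    [0,0,8.1,0.2,0,0,0],
  ],
  force=50,
)

```text
time: 2.45
position: [0.432, -0.2898, 0.1201]
tool_rot: [0.708, 0.006, -0.004, -0.707]
ft_force: [4.6, 2.4, 1.2]
grip_width: 0.0235
```

```bash
python3 go.py
```

```text
t 2.45 pos [ 0.432  -0.2898  0.1201] yaw 0.8 q [-0.81  0.58  1.81  0.    0.75 -0.82] w 0.0235 F [4.6 2.4 1.2]
```

carry_out(
  moves=[
    [0,0,-0.02,0,0,0.14,0],
    [0,0,-0.06,0,0,0.28,0],
    [0,0,-0.1,0,0,0.42,0],
    [0,0,-0.14,0,0,0.56,0],
    [0,0,-0.16,0,0,0.42,0],
    [0,0,-0.2,0,0,0.28,0],
    [0,0,-0.24,0,0,0.14,0],
    [0,0,-0.28,0,0,0,0],
    [0,0,-0.32,0,0,-0.14,0],
    [0,0,-0.36,0,0,-0.28,0],
    [0,0,-0.4,0,0,-0.42,0],
    [0,0,-0.44,0,0,-0.56,0],
    [0,0,-0.46,0,0,-0.42,0],
    [0,0,-0.5,0,0,-0.28,0],
    [0,0,-0.54,0,0,-0.14,0],
    [0,0,-0.58,0,0,0,0],
    [0,0,-0.62,0,0,0.14,0],
    [0,0,-0.66,0,0,0.28,0],
    [0,0,-0.7,0,0,0.42,0],
    [0,0,-0.74,0,0,0.56,0],
  ],
)

```text
time: 4.45
position: [0.4326, -0.29, 0.1265]
tool_rot: [0.681, -0.19, 0.194, -0.68]
ft_force: [7.1, 0.6, -7.6]
grip_width: 0.0237
```

```bash
python3 go.py; python3 - <<'E'
from h import *
im=robot.camera("side"); crop("s",im,280,210,380,310,"s2",6); print(robot.get_obs()['ft_force'],robot.get_obs()['moment'])
E
```

```text
t 4.45 pos [ 0.4326 -0.29    0.1265] yaw -31.6 q [-0.81  0.57  1.8   0.    0.76 -0.26] w 0.0237 F [ 7.1  0.6 -7.6]
[ 5.51701255  0.28634162 -7.11748506] [ 0.11626679 -1.43330956  0.01701102]
```

View pics/s2.png

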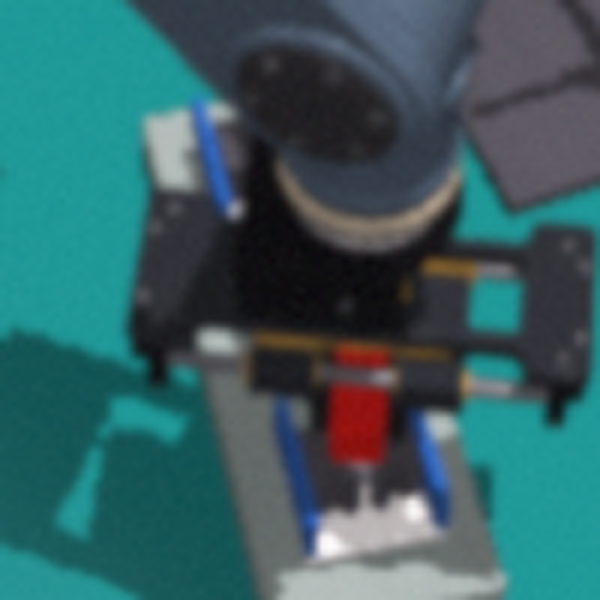

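carry_out(
  moves=[
    [0,0,-0.02,0,0,-0.14,0],
    [0,0,-0.06,0,0,-0.28,0],
    [0,0,-0.1,0,0,-0.42,0],
    [0,0,-0.14,0,0,-0.56,0],
    [0,0,-0.18,0,0,-0.7,0],
    [0,0,-0.22,0,0,-0.84,0],
    [0,0,-0.26,0,0,-0.98,0],
    [0,0,-0.3,0,0,-1.12,0],
    [0,0,-0.32,0,0,-0.98,0],
    [0,0,-0.36,0,0,-0.84,0],
    [0,0,-0.4,0,0,-0.7,0],
    [0,0,-0.44,0,0,-0.56,0],
    [0,0,-0.48,0,0,-0.42,0],
    [0,0,-0.52,0,0,-0.28,0],
    [0,0,-0.56,0,0,-0.14,0],
    [0,0,-0.6,0,0,0,0],
    [0,0,-0.62,0,0,-0.14,0],
    [0,0,-0.66,0,0,-0.28,0],
    [0,0,-0.7,0,0,-0.42,0],
    [0,0,-0.74,0,0,-0.56,0],
  ],
)

```text
time: 6.5
position: [0.4319, -0.2897, 0.1335]
tool_rot: [0.707, 0.008, -0.005, -0.707]
ft_force: [4.7, 1.0, -8.2]
grip_width: 0.0235
```

carry_out(
  moves=[
    [0,0,-0.04,0,0,-0.14,0],
    [0,0,-0.08,0,0,-0.28,0],
    [0,0,-0.12,0,0,-0.42,0],
    [0,0,-0.16,0,0,-0.56,0],
    [0,0,-0.18,0,0,-0.42,0],
    [0,0,-0.22,0,0,-0.28,0],
    [0,0,-0.26,0,0,-0.14,0],
    [0,0,-0.3,0,0,0,0],
    [0,0,-0.34,0,0,0.14,0],
    [0,0,-0.38,0,0,0.28,0],
    [0,0,-0.42,0,0,0.42,0],
    [0,0,-0.46,0,0,0.56,0],
    [0,0,-0.48,0,0,0.42,0],
    [0,0,-0.52,0,0,0.28,0],
    [0,0,-0.56,0,0,0.14,0],
    [0,0,-0.6,0,0,0,0],
    [0,0,-0.64,0,0,-0.14,0],
    [0,0,-0.68,0,0,-0.28,0],
    [0,0,-0.72,0,0,-0.42,0],
    [0,0,-0.76,0,0,-0.56,0],
  ],
)

```text
time: 8.5
position: [0.4311, -0.29, 0.1408]
tool_rot: [0.678, 0.202, -0.202, -0.677]
ft_force: [2.1, -2.4, -10.0]
grip_width: 0.0236
```

```bash
python3 go.py; python3 - <<'E'
from h import *
im=robot.camera("side"); crop("s",im,280,210,380,310,"s3",6)
E
```

```text
t 8.5 pos [ 0.4311 -0.29    0.1408] yaw 33.2 q [-0.81  0.55  1.8   0.    0.8  -1.39] w 0.0236 F [  2.1  -2.4 -10. ]
```

View pics/s3.png

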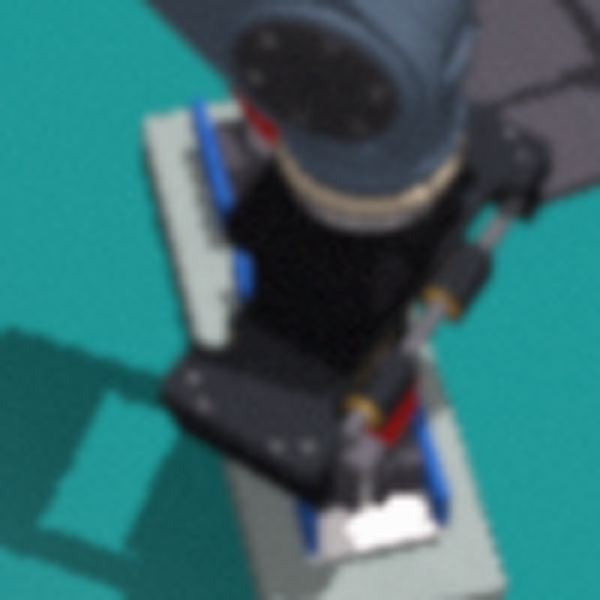

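Plug 1 has risen 21 mm with a pull of about 10 N, and the nest looks low. I carry on.

carry_out(
  moves=[
    [0,0,-0.02,0,0,0.14,0],
    [0,0,-0.06,0,0,0.28,0],
    [0,0,-0.1,0,0,0.42,0],
    [0,0,-0.14,0,0,0.56,0],
    [0,0,-0.18,0,0,0.7,0],
    [0,0,-0.22,0,0,0.84,0],
    [0,0,-0.26,0,0,0.98,0],
    [0,0,-0.3,0,0,1.12,0],
    [0,0,-0.32,0,0,0.98,0],
    [0,0,-0.36,0,0,0.84,0],
    [0,0,-0.4,0,0,0.7,0],
    [0,0,-0.44,0,0,0.56,0],
    [0,0,-0.48,0,0,0.42,0],
    [0,0,-0.52,0,0,0.28,0],
    [0,0,-0.56,0,0,0.14,0],
    [0,0,-0.6,0,0,0,0],
    [0,0,-0.62,0,0,0.14,0],
    [0,0,-0.66,0,0,0.28,0],
    [0,0,-0.7,0,0,0.42,0],
    [0,0,-0.74,0,0,0.56,0],
  ],
)

```text
time: 10.55
position: [0.4302, -0.2894, 0.1494]
tool_rot: [-0.707, -0.002, 0.003, 0.707]
ft_force: [0.3, -0.3, -1.0]
grip_width: 0.0237
```

carry_out(
  moves=[
    [0,0,-0.04,0,0,0.14,0],
    [0,0,-0.08,0,0,0.28,0],
    [0,0,-0.12,0,0,0.42,0],
    [0,0,-0.16,0,0,0.56,0],
    [0,0,-0.18,0,0,0.42,0],
    [0,0,-0.22,0,0,0.28,0],
    [0,0,-0.26,0,0,0.14,0],
    [0,0,-0.3,0,0,0,0],
    [0,0,-0.34,0,0,-0.14,0],
    [0,0,-0.38,0,0,-0.28,0],
    [0,0,-0.42,0,0,-0.42,0],
    [0,0,-0.46,0,0,-0.56,0],
    [0,0,-0.48,0,0,-0.42,0],
    [0,0,-0.52,0,0,-0.28,0],
    [0,0,-0.56,0,0,-0.14,0],
    [0,0,-0.6,0,0,0,0],
    [0,0,-0.6,0,0,0,0],
  ],
)

```text
time: 12.25
position: [0.4299, -0.2891, 0.1553]
tool_rot: [-0.707, -0.004, 0.005, 0.707]
ft_force: [-0.3, 0.2, -0.9]
grip_width: 0.0239
```

```bash
python3 go.py; python3 - <<'E'
from h import *
im=robot.camera("side"); crop("s",im,280,210,380,310,"s4",6)
E
```

```text
t 12.25 pos [ 0.4299 -0.2891  0.1553] yaw 0.8 q [-0.81  0.52  1.79 -0.    0.83 -0.82] w 0.0239 F [-0.3  0.2 -0.9]
```

View pics/s4.png

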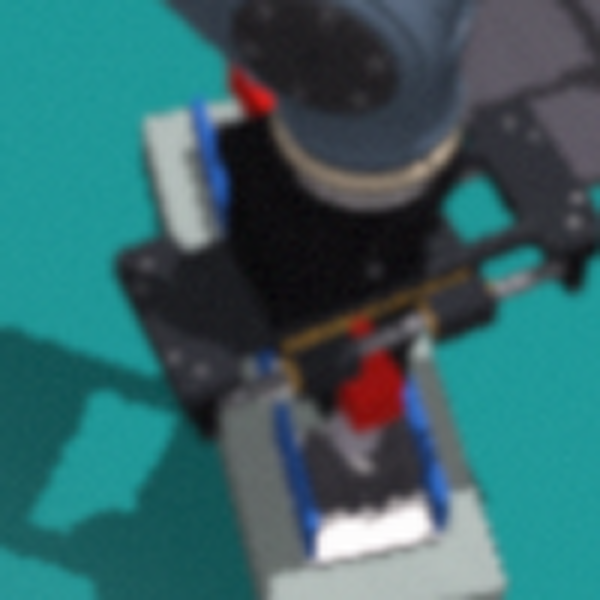

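Plug 1 is free: it has risen about 30 mm and the force is only its weight. I lift it, carry it towards the tray and check the tray again.

```bash
cat > tray.py <<'E'
from go import *
import sys
def tray(im=None,name=None):
    im=robot.camera("top") if im is None else im
    if name: crop("t",im,190,120,430,250,name)
    h=cv2.cvtColor(im,cv2.COLOR_RGB2HSV).astype(int); H,S,V=h[...,0],h[...,1],h[...,2]
    m=(H>=5)&(H<=24)&(S>120)&(V>80); m[:, :200]=0; m[:,330:]=0; m[:180]=0
    q=max(blobs(m,100),key=lambda b:b[1][4])
    w=np.array([onz("top",p,0.045)[:2] for p in np.argwhere(q[2])[:,::-1]]); r=cv2.minAreaRect((w*1000).astype(np.float32))
    print("tray",q[1],[np.round(x,1) for x in r]); return r
def lean(pos,yaw_t,tilt,flip=1):
    a,t=np.radians(yaw_t),np.radians(tilt); tx=np.array([np.cos(a),np.sin(a),0]);ty=np.array([-np.sin(a),np.cos(a),0])
    Y=-np.sin(t)*tx+np.array([0,0,-np.cos(t)]); X=ty*flip; return need(pos,np.c_[X,Y,np.cross(X,Y)])
E
python3 - <<'E'
from tray import *
tray(name="t5")
print(need([.4337,.2664,.27],down(94.5)))
E
```

```text
tray [ 235  187   60   44 2354] [array([438.4, 206.6]), array([149.5, 212.9]), np.float64(4.5)]
(array([  1.3 , -11.44,  55.56]), array([-1.000e-03, -1.632e+00, -0.000e+00]))
```

carry_out(
  moves=[
    [0,0,-4,0,0,0,0],
    [0,0,-8,0,0,0,0],
    [0,0,-11.4,2,0,0,0],
    [0,0.1,-11.4,6,0,-0.14,0],
    [0,0.2,-11.4,10,0,-0.28,0],
    [0,0.3,-11.4,14,0,-0.42,0],
    [0,0.4,-11.4,18.5,0,-0.56,0],
    [0,0.5,-11.4,23,0,-0.7,0],
    [0,0.6,-11.4,27.5,0,-0.84,0],
    [0,0.7,-11.4,32,0,-0.98,0],
    [0,0.8,-11.4,36.5,0,-1.12,0],
    [0,1,-11.4,41,0,-1.26,0],
    [0,1.1,-11.4,45.5,0,-1.4,0],
    [0,1.2,-11.4,50,0,-1.54,0],
    [0,1.3,-11.4,54,0,-1.63,0],
    [0,1.3,-11.4,55.6,0,-1.63,0],
    [0,1.3,-11.4,55.6,0,-1.63,0],
    [0,1.3,-11.4,55.6,0,-1.63,0],
  ],
)

```text
time: 14.15
position: [0.4344, 0.2664, 0.2691]
tool_rot: [-0.481, -0.518, 0.519, 0.481]
ft_force: [0.2, -0.5, -1.4]
grip_width: 0.0236
```

```bash
python3 go.py; python3 - <<'E'
from tray import *
im=robot.camera("side"); crop("s",im,180,60,420,300,"s5",2.5)
print(lean([.4337,.2664,.15],4.5,25)); print(lean([.4337,.2664,.078],4.5,25))
E
```

```text
t 14.15 pos [0.4344 0.2664 0.2691] yaw 94.4 q [ 0.33  0.35  1.69 -0.    1.11 -1.32] w 0.0236 F [ 0.2 -0.5 -1.4]
(array([ 0.07, 11.91,  0.07]), array([ 0.435, -0.004, -0.   ]))
(array([ 0.07, 19.11,  0.06]), array([ 0.435, -0.004, -0.   ]))
```

View pics/s5.png

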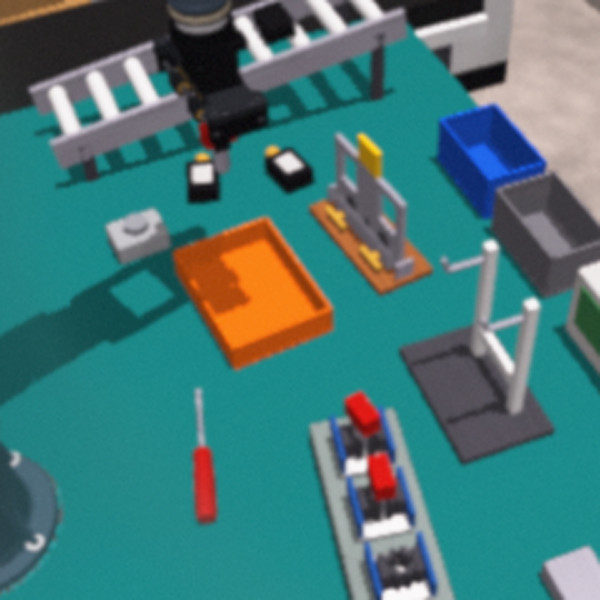

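Nest 1 is empty at (400,570) and at rest. The plug hangs in the gripper at (215,150). I lean the tool and lower it into the tray.

carry_out(
  moves=[
    [0,0,2,0,0.11,0,0],
    [0,0,5,0,0.22,0,0],
    [0,0,8,0,0.33,0,0],
    [0,0,11,0,0.435,0,0],
    [0,0,14,0,0.435,0,0],
    [0,0,16.5,0,0.435,0,0],
    [0,0,18,0,0.435,0,0],
    [0,0,19,0,0.435,0,0],
    [0,0,19,0,0.435,0,0],
    [0,0,19,0,0.435,0,0],
    [0,0,19,0,0.435,0,0],
  ],
)

```text
time: 15.3
position: [0.4357, 0.2669, 0.0805]
tool_rot: [-0.366, -0.395, 0.617, 0.573]
ft_force: [-0.1, 0.1, -1.3]
grip_width: 0.024
```

```bash
python3 go.py; python3 - <<'E'
from tray import *
im=robot.camera("side"); crop("s",im,180,60,340,220,"s6",3.6)
im=robot.camera("top"); crop("s",im,190,120,430,250,"t6")
E
```

```text
t 15.3 pos [0.4357 0.2669 0.0805] yaw 94.3 q [ 0.28  0.78  1.58  0.09  1.21 -1.42] w 0.024 F [-0.1  0.1 -1.3]
```

View pics/s6.png

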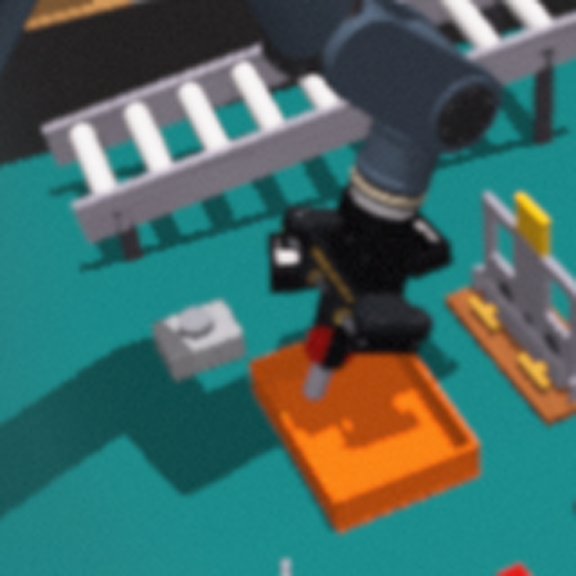

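The plug hangs just above the tray floor, leaning as planned. I release it.

carry_out(
  moves=[
    [0,0,0.2,0,0,0,0],
    [0.45,0,0.2,0,0,0,0],
    [0.45,0,0.2,0,0,0,0],
    [0.45,0,0.2,0,0,0,0],
    [0.45,0,0.2,0,0,0,0],
    [0.45,0,-3,0,0,0,0],
    [0.45,0,-7,0,0,0,0],
    [0.45,0,-12,0,0,0,0],
    [0.45,0,-17,0,0,0,0],
    [0.45,0,-19,0,-0.15,0,0],
    [0.45,0,-19,0,-0.3,0,0],
    [0.45,0,-19,0,-0.43,0,0],
  ],
)

```text
time: 16.6
position: [0.5158, 0.2727, 0.2535]
tool_rot: [0.482, 0.519, -0.517, -0.481]
ft_force: [-0.7, 0.7, -0.8]
grip_width: 0.0391
```

```bash
python3 go.py .45 -.2027 .22 -8.8; python3 - <<'E'
from tray import *
im=robot.camera("side"); crop("s",im,180,60,420,300,"s7",2.5)
E
```

```text
t 16.6 pos [0.5158 0.2727 0.2535] yaw 94.2 q [ 0.29  0.46  1.54  0.    1.14 -1.35] w 0.0391 F [-0.7  0.7 -0.8]
[-46.93   3.26  10.08] [0.002 1.798 0.004]
```

View pics/s7.png

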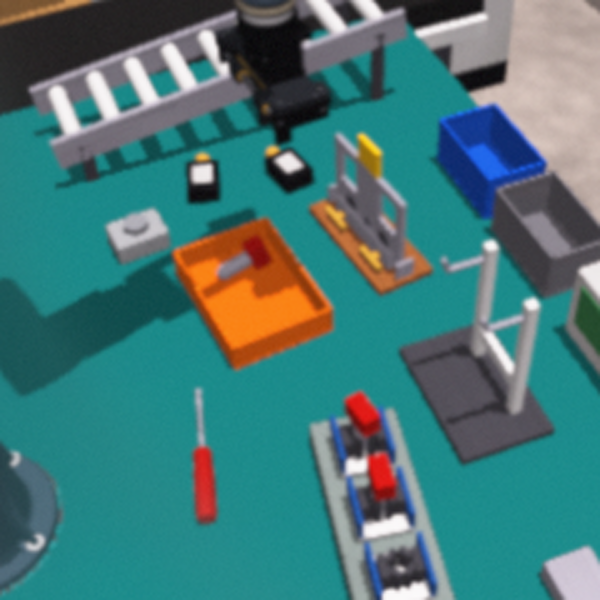

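Plug 1 lies in the tray at (245,258). Next is plug 2.

carry_out(
  moves=[
    [0.7,-4,0.2,1,0,0.14,0],
    [0.7,-8,0.4,2,0,0.28,0],
    [0.7,-12,0.6,3,0,0.42,0],
    [0.7,-16,0.8,4,0,0.56,0],
    [0.7,-20,1,5,0,0.7,0],
    [0.7,-24,1.2,6,0,0.84,0],
    [0.7,-28,1.5,7,0,0.98,0],
    [0.7,-32,1.8,8,0,1.12,0],
    [0.7,-36,2.2,8.5,0,1.26,0],
    [0.7,-40,2.5,9,0,1.4,0],
    [0.7,-43.5,2.8,9.5,0,1.54,0],
    [0.7,-46.9,3.2,10.1,0,1.68,0],
    [0.7,-46.9,3.2,10.1,0,1.8,0],
    [0.7,-46.9,3.2,10.1,0,1.8,0],
    [0.7,-46.9,3.2,10.1,0,1.8,0],
    [0.7,-46.9,3.2,10.1,0,1.8,0],
  ],
)

```text
time: 18.25
position: [0.4486, -0.2019, 0.2201]
tool_rot: [-0.705, 0.056, -0.052, 0.705]
ft_force: [-0.1, -0.6, 0.3]
grip_width: 0.0608
```

```bash
python3 go.py .4495 -.2027 .12 -8.8
```

```text
t 18.25 pos [ 0.4486 -0.2019  0.2201] yaw -8.7 q [-0.65  0.39  1.79 -0.    0.97 -0.49] w 0.0608 F [-0.1 -0.6  0.3]
[ 0.16 10.01 -0.06] [ 0.     0.001 -0.006]
```

carry_out(
  moves=[
    [0.7,0.1,4,0,0,0,0],
    [0.7,0.1,8,0,0,0,0],
    [0.7,0.1,10,0,0,0,0],
    [0.7,0.1,10,0,0,0,0],
    [0.7,0.1,10,0,0,0,0],
    [0,0.1,10,0,0,0,0],
    [0,0.1,10,0,0,0,0],
    [0,0.1,10,0,0,0,0],
    [0,0.1,10,0,0,0,0],
    [0,0.1,10,0,0,0,0],
    [0,0.1,10,0,0,0,0],
  ],
)

```text
time: 19.35
position: [0.4501, -0.2031, 0.1205]
tool_rot: [0.705, -0.056, 0.054, -0.704]
ft_force: [3.4, 1.2, 1.5]
grip_width: 0.0235
```

```bash
python3 go.py
```

```text
t 19.35 pos [ 0.4501 -0.2031  0.1205] yaw -8.9 q [-0.65  0.56  1.87 -0.    0.71 -0.49] w 0.0235 F [3.4 1.2 1.5]
```

carry_out(
  moves=[
    [0,0,-0.02,0,0,0.14,0],
    [0,0,-0.06,0,0,0.28,0],
    [0,0,-0.1,0,0,0.42,0],
    [0,0,-0.14,0,0,0.56,0],
    [0,0,-0.16,0,0,0.42,0],
    [0,0,-0.2,0,0,0.28,0],
    [0,0,-0.24,0,0,0.14,0],
    [0,0,-0.28,0,0,0,0],
    [0,0,-0.32,0,0,-0.14,0],
    [0,0,-0.36,0,0,-0.28,0],
    [0,0,-0.4,0,0,-0.42,0],
    [0,0,-0.44,0,0,-0.56,0],
    [0,0,-0.46,0,0,-0.42,0],
    [0,0,-0.5,0,0,-0.28,0],
    [0,0,-0.54,0,0,-0.14,0],
    [0,0,-0.58,0,0,0,0],
    [0,0,-0.62,0,0,0.14,0],
    [0,0,-0.66,0,0,0.28,0],
    [0,0,-0.7,0,0,0.42,0],
    [0,0,-0.74,0,0,0.56,0],
  ],
)

```text
time: 21.35
position: [0.4501, -0.2031, 0.1268]
tool_rot: [0.663, -0.25, 0.248, -0.661]
ft_force: [3.3, 0.4, -8.1]
grip_width: 0.0236
```

carry_out(
  moves=[
    [0,0,-0.02,0,0,-0.14,0],
    [0,0,-0.06,0,0,-0.28,0],
    [0,0,-0.1,0,0,-0.42,0],
    [0,0,-0.14,0,0,-0.56,0],
    [0,0,-0.18,0,0,-0.7,0],
    [0,0,-0.22,0,0,-0.84,0],
    [0,0,-0.26,0,0,-0.98,0],
    [0,0,-0.3,0,0,-1.12,0],
    [0,0,-0.32,0,0,-0.98,0],
    [0,0,-0.36,0,0,-0.84,0],
    [0,0,-0.4,0,0,-0.7,0],
    [0,0,-0.44,0,0,-0.56,0],
    [0,0,-0.48,0,0,-0.42,0],
    [0,0,-0.52,0,0,-0.28,0],
    [0,0,-0.56,0,0,-0.14,0],
    [0,0,-0.6,0,0,0,0],
    [0,0,-0.62,0,0,-0.14,0],
    [0,0,-0.66,0,0,-0.28,0],
    [0,0,-0.7,0,0,-0.42,0],
    [0,0,-0.74,0,0,-0.56,0],
  ],
)

```text
time: 23.35
position: [0.4499, -0.203, 0.134]
tool_rot: [0.705, -0.055, 0.052, -0.705]
ft_force: [3.6, -0.0, -8.8]
grip_width: 0.0239
```

```bash
python3 go.py
```

```text
t 23.35 pos [ 0.4499 -0.203   0.134 ] yaw -8.7 q [-0.65  0.54  1.86 -0.    0.75 -0.5 ] w 0.0239 F [ 3.6 -0.  -8.8]
```

carry_out(
  moves=[
    [0,0,-0.04,0,0,-0.14,0],
    [0,0,-0.08,0,0,-0.28,0],
    [0,0,-0.12,0,0,-0.42,0],
    [0,0,-0.16,0,0,-0.56,0],
    [0,0,-0.18,0,0,-0.42,0],
    [0,0,-0.22,0,0,-0.28,0],
    [0,0,-0.26,0,0,-0.14,0],
    [0,0,-0.3,0,0,0,0],
    [0,0,-0.34,0,0,0.14,0],
    [0,0,-0.38,0,0,0.28,0],
    [0,0,-0.42,0,0,0.42,0],
    [0,0,-0.46,0,0,0.56,0],
    [0,0,-0.48,0,0,0.42,0],
    [0,0,-0.52,0,0,0.28,0],
    [0,0,-0.56,0,0,0.14,0],
    [0,0,-0.6,0,0,0,0],
    [0,0,-0.64,0,0,-0.14,0],
    [0,0,-0.68,0,0,-0.28,0],
    [0,0,-0.72,0,0,-0.42,0],
    [0,0,-0.76,0,0,-0.56,0],
  ],
)

```text
time: 25.35
position: [0.4496, -0.2031, 0.1414]
tool_rot: [-0.692, -0.142, 0.145, 0.693]
ft_force: [2.4, -1.7, -10.4]
grip_width: 0.0235
```

carry_out(
  moves=[
    [0,0,-0.02,0,0,0.14,0],
    [0,0,-0.06,0,0,0.28,0],
    [0,0,-0.1,0,0,0.42,0],
    [0,0,-0.14,0,0,0.56,0],
    [0,0,-0.18,0,0,0.7,0],
    [0,0,-0.22,0,0,0.84,0],
    [0,0,-0.26,0,0,0.98,0],
    [0,0,-0.3,0,0,1.12,0],
    [0,0,-0.32,0,0,0.98,0],
    [0,0,-0.36,0,0,0.84,0],
    [0,0,-0.4,0,0,0.7,0],
    [0,0,-0.44,0,0,0.56,0],
    [0,0,-0.48,0,0,0.42,0],
    [0,0,-0.52,0,0,0.28,0],
    [0,0,-0.56,0,0,0.14,0],
    [0,0,-0.6,0,0,0,0],
    [0,0,-0.62,0,0,0.14,0],
    [0,0,-0.66,0,0,0.28,0],
    [0,0,-0.7,0,0,0.42,0],
    [0,0,-0.74,0,0,0.56,0],
  ],
)

```text
time: 27.35
position: [0.449, -0.2026, 0.1496]
tool_rot: [0.705, -0.059, 0.055, -0.705]
ft_force: [0.1, 0.5, -2.4]
grip_width: 0.024
```

carry_out(
  moves=[
    [0,0,-0.04,0,0,0.14,0],
    [0,0,-0.08,0,0,0.28,0],
    [0,0,-0.12,0,0,0.42,0],
    [0,0,-0.16,0,0,0.56,0],
    [0,0,-0.18,0,0,0.42,0],
    [0,0,-0.22,0,0,0.28,0],
    [0,0,-0.26,0,0,0.14,0],
    [0,0,-0.3,0,0,0,0],
    [0,0,-0.34,0,0,-0.14,0],
    [0,0,-0.38,0,0,-0.28,0],
    [0,0,-0.42,0,0,-0.42,0],
    [0,0,-0.46,0,0,-0.56,0],
    [0,0,-0.48,0,0,-0.42,0],
    [0,0,-0.52,0,0,-0.28,0],
    [0,0,-0.56,0,0,-0.14,0],
    [0,0,-0.6,0,0,0,0],
    [0,0,-0.6,0,0,0,0],
  ],
)

```text
time: 29.05
position: [0.449, -0.2026, 0.1557]
tool_rot: [0.705, -0.057, 0.053, -0.705]
ft_force: [-0.9, 0.4, -2.2]
grip_width: 0.0233
```

```bash
python3 go.py;python3 - <<'E'
from tray import *
r=tray(name="t8")
# slot y'=0
print(need([.4384,.2066,.27],down(94.5)))
E
```

```text
t 29.05 pos [ 0.449  -0.2026  0.1557] yaw -8.9 q [-0.65  0.5   1.85 -0.    0.8  -0.49] w 0.0233 F [-0.9  0.4 -2.2]
tray [ 235  187   59   44 2116] [array([438.2, 206.6]), array([149.9, 212.9]), np.float64(4.5)]
(array([ -7.32, -11.42,  40.28]), array([-0.005, -1.801, -0.005]))
```

Plug 2 is free and the tray has not moved.

carry_out(
  moves=[
    [0,0,-4,0,0,0,0],
    [0,0,-8,0,0,0,0],
    [0,0,-11.4,0,0,-0.14,0],
    [0,-0.6,-11.4,3,0,-0.28,0],
    [0,-1.2,-11.4,6.5,0,-0.42,0],
    [0,-1.8,-11.4,10,0,-0.56,0],
    [0,-2.5,-11.4,14,0,-0.7,0],
    [0,-3.2,-11.4,18,0,-0.84,0],
    [0,-4,-11.4,22,0,-0.98,0],
    [0,-4.8,-11.4,26,0,-1.12,0],
    [0,-5.5,-11.4,30,0,-1.26,0],
    [0,-6.2,-11.4,34,0,-1.4,0],
    [0,-6.9,-11.4,38,0,-1.54,0],
    [0,-7.3,-11.4,40.3,0,-1.68,0],
    [0,-7.3,-11.4,40.3,0,-1.8,0],
    [0,-7.3,-11.4,40.3,0,-1.8,0],
    [0,-7.3,-11.4,40.3,0,-1.8,0],
  ],
)

```text
time: 30.8
position: [0.4397, 0.2065, 0.2696]
tool_rot: [-0.48, -0.516, 0.52, 0.483]
ft_force: [-0.2, -0.7, -1.7]
grip_width: 0.0235
```

```bash
python3 go.py; python3 - <<'E'
from tray import *
print(lean([.4384,.2066,.078],4.5,25))
im=robot.camera("side"); crop("s",im,180,60,420,300,"s8",2.5)
E
```

```text
t 30.8 pos [0.4397 0.2065 0.2696] yaw 94.2 q [ 0.21  0.31  1.74  0.    1.09 -1.44] w 0.0235 F [-0.2 -0.7 -1.7]
(array([3.000e-02, 1.916e+01, 1.000e-02]), array([ 0.43 , -0.005,  0.001]))
```

View pics/s8.png

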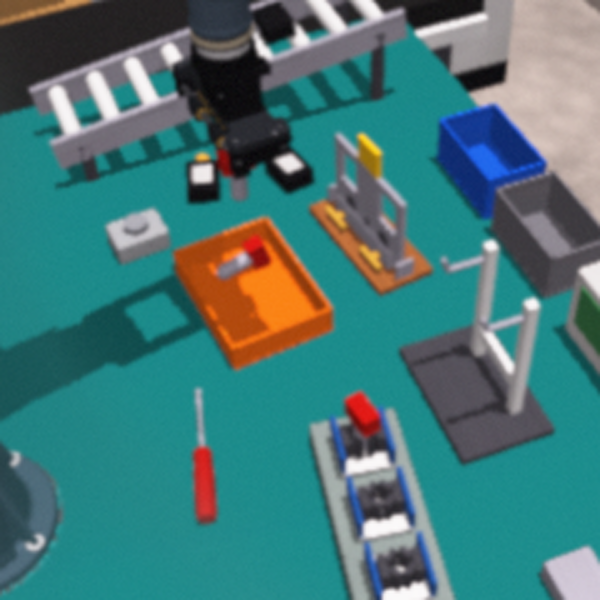

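Nests 1 and 2 are empty and plug 2 is over the tray. I place it.

carry_out(
  moves=[
    [0,0,2,0,0.11,0,0],
    [0,0,5,0,0.22,0,0],
    [0,0,8,0,0.33,0,0],
    [0,0,11,0,0.43,0,0],
    [0,0,14,0,0.43,0,0],
    [0,0,16.5,0,0.43,0,0],
    [0,0,18,0,0.43,0,0],
    [0,0,19.1,0,0.43,0,0],
    [0,0,19.2,0,0.43,0,0],
    [0,0,19.2,0,0.43,0,0],
    [0,0,19.2,0,0.43,0,0],
    [0.42,0,19.2,0,0.43,0,0],
    [0.42,0,19.2,0,0.43,0,0],
    [0.42,0,19.2,0,0.43,0,0],
    [0.42,0,19.2,0,0.43,0,0],
  ],
)

```text
time: 32.35
position: [0.4391, 0.2067, 0.0782]
tool_rot: [-0.366, -0.394, 0.618, 0.574]
ft_force: [-0.2, 0.4, -0.3]
grip_width: 0.0358
```

carry_out(
  moves=[
    [0.42,0,-3,0,0,0,0],
    [0.42,0,-7,0,0,0,0],
    [0.42,0,-12,0,0,0,0],
    [0.45,0,-17,0,0,0,0],
    [0.45,0,-19,0,-0.15,0,0],
    [0.45,0,-19,0,-0.3,0,0],
    [0.45,0,-19,0,-0.43,0,0],
    [0.45,0,-19,0,-0.43,0,0],
  ],
)

```text
time: 33.15
position: [0.5147, 0.2125, 0.2508]
tool_rot: [-0.479, -0.516, 0.521, 0.483]
ft_force: [-0.2, 0.4, 0.7]
grip_width: 0.0397
```

```bash
python3 go.py .4665 -.1143 .22 8.9; python3 - <<'E'
from tray import *
im=robot.camera("side"); crop("s",im,180,60,420,300,"s9",2.5)
E
```

```text
t 33.15 pos [0.5147 0.2125 0.2508] yaw 94.3 q [ 0.19  0.43  1.6   0.    1.12 -1.46] w 0.0397 F [-0.2  0.4  0.7]
[-32.22   3.14   7.24] [-0.006  1.491 -0.006]
```

View pics/s9.png

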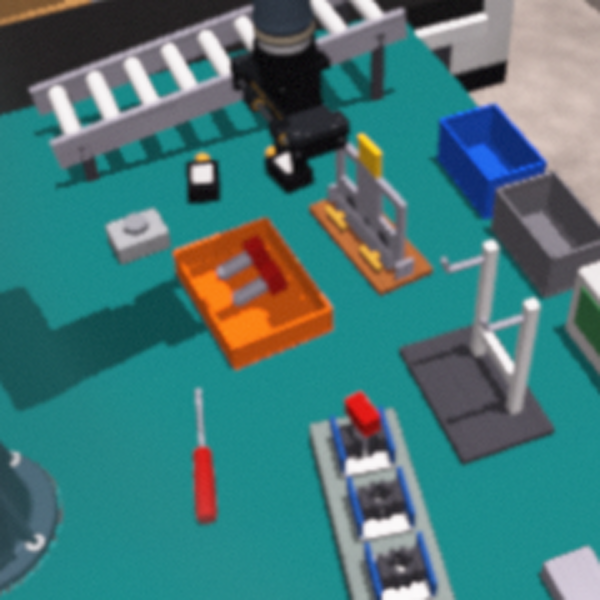

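Both plugs lie side by side in the tray. Now plug 3.

carry_out(
  moves=[
    [0.7,-3,0.2,0.5,0,0.14,0],
    [0.7,-6,0.5,1,0,0.28,0],
    [0.7,-9,0.8,2,0,0.42,0],
    [0.7,-12,1,3,0,0.56,0],
    [0.7,-15,1.2,3.5,0,0.7,0],
    [0.7,-18,1.5,4,0,0.84,0],
    [0.7,-21,1.8,5,0,0.98,0],
    [0.7,-24,2.2,5.5,0,1.12,0],
    [0.7,-27,2.6,6,0,1.26,0],
    [0.7,-30,3,7,0,1.4,0],
    [0.7,-32.2,3.1,7.2,0,1.49,0],
    [0.7,-32.2,3.1,7.2,0,1.49,0],
    [0.7,-32.2,3.1,7.2,0,1.49,0],
    [0.7,-32.2,3.1,7.2,0,1.49,0],
  ],
)

```text
time: 34.6
position: [0.4712, -0.1133, 0.2192]
tool_rot: [-0.705, -0.053, 0.057, 0.705]
ft_force: [-0.6, 0.3, -0.8]
grip_width: 0.061
```

```bash
python3 go.py .4665 -.1143 .12 8.9
```

```text
t 34.6 pos [ 0.4712 -0.1133  0.2192] yaw 9.0 q [-0.47  0.38  1.8  -0.    0.96 -0.62] w 0.061 F [-0.6  0.3 -0.8]
[-0.42  9.93 -0.04] [-0.002  0.001 -0.006]
```

carry_out(
  moves=[
    [0.7,-0.4,3,0,0,0,0],
    [0.7,-0.4,6,0,0,0,0],
    [0.7,-0.4,6,0,0,0,0],
    [0.7,-0.4,6,0,0,0,0],
  ],
)

```text
time: 35.0
position: [0.4667, -0.1137, 0.1596]
tool_rot: [-0.705, -0.053, 0.058, 0.705]
ft_force: [-0.3, 0.1, -0.4]
grip_width: 0.0611
```

```bash
python3 go.py .4665 -.1143 .12 8.9
```

```text
t 35.0 pos [ 0.4667 -0.1137  0.1596] yaw 9.0 q [-0.47  0.48  1.87 -0.    0.8  -0.62] w 0.0611 F [-0.3  0.1 -0.4]
[-0.01  3.96 -0.06] [-0.001  0.001 -0.006]
```

carry_out(
  moves=[
    [0.7,0,3,0,0,0,0],
    [0.7,0,4,-0.1,0,0,0],
    [0.7,0,4,-0.1,0,0,0],
    [0.7,0,4,-0.1,0,0,0],
    [0,0,4,-0.1,0,0,0],
    [0,0,4,-0.1,0,0,0],
    [0,0,4,-0.1,0,0,0],
    [0,0,4,-0.1,0,0,0],
    [0,0,4,-0.1,0,0,0],
    [0,0,4,-0.1,0,0,0],
  ],
)

```text
time: 36.0
position: [0.4671, -0.1155, 0.1197]
tool_rot: [-0.705, -0.053, 0.056, 0.705]
ft_force: [0.1, 0.7, -0.1]
grip_width: 0.0238
```

```bash
python3 go.py
```

```text
t 36.0 pos [ 0.4671 -0.1155  0.1197] yaw 8.8 q [-0.47  0.55  1.9  -0.    0.69 -0.63] w 0.0238 F [ 0.1  0.7 -0.1]
```

carry_out(
  moves=[
    [0,0,-0.02,0,0,0.14,0],
    [0,0,-0.06,0,0,0.28,0],
    [0,0,-0.1,0,0,0.42,0],
    [0,0,-0.14,0,0,0.56,0],
    [0,0,-0.16,0,0,0.42,0],
    [0,0,-0.2,0,0,0.28,0],
    [0,0,-0.24,0,0,0.14,0],
    [0,0,-0.28,0,0,0,0],
    [0,0,-0.32,0,0,-0.14,0],
    [0,0,-0.36,0,0,-0.28,0],
    [0,0,-0.4,0,0,-0.42,0],
    [0,0,-0.44,0,0,-0.56,0],
    [0,0,-0.46,0,0,-0.42,0],
    [0,0,-0.5,0,0,-0.28,0],
    [0,0,-0.54,0,0,-0.14,0],
    [0,0,-0.58,0,0,0,0],
    [0,0,-0.62,0,0,0.14,0],
    [0,0,-0.66,0,0,0.28,0],
    [0,0,-0.7,0,0,0.42,0],
    [0,0,-0.74,0,0,0.56,0],
  ],
)

```text
time: 38.0
position: [0.4669, -0.1154, 0.1261]
tool_rot: [0.693, -0.145, 0.142, -0.692]
ft_force: [2.2, -0.1, -7.7]
grip_width: 0.0235
```

carry_out(
  moves=[
    [0,0,-0.02,0,0,-0.14,0],
    [0,0,-0.06,0,0,-0.28,0],
    [0,0,-0.1,0,0,-0.42,0],
    [0,0,-0.14,0,0,-0.56,0],
    [0,0,-0.18,0,0,-0.7,0],
    [0,0,-0.22,0,0,-0.84,0],
    [0,0,-0.26,0,0,-0.98,0],
    [0,0,-0.3,0,0,-1.12,0],
    [0,0,-0.32,0,0,-0.98,0],
    [0,0,-0.36,0,0,-0.84,0],
    [0,0,-0.4,0,0,-0.7,0],
    [0,0,-0.44,0,0,-0.56,0],
    [0,0,-0.48,0,0,-0.42,0],
    [0,0,-0.52,0,0,-0.28,0],
    [0,0,-0.56,0,0,-0.14,0],
    [0,0,-0.6,0,0,0,0],
    [0,0,-0.62,0,0,-0.14,0],
    [0,0,-0.66,0,0,-0.28,0],
    [0,0,-0.7,0,0,-0.42,0],
    [0,0,-0.74,0,0,-0.56,0],
  ],
)

```text
time: 40.0
position: [0.4669, -0.1154, 0.1333]
tool_rot: [-0.705, -0.054, 0.058, 0.705]
ft_force: [2.0, -0.4, -8.7]
grip_width: 0.0237
```

```bash
python3 go.py
```

```text
t 40.0 pos [ 0.4669 -0.1154  0.1333] yaw 9.1 q [-0.47  0.53  1.89 -0.    0.73 -0.63] w 0.0237 F [ 2.  -0.4 -8.7]
```

carry_out(
  moves=[
    [0,0,-0.04,0,0,-0.14,0],
    [0,0,-0.08,0,0,-0.28,0],
    [0,0,-0.12,0,0,-0.42,0],
    [0,0,-0.16,0,0,-0.56,0],
    [0,0,-0.18,0,0,-0.42,0],
    [0,0,-0.22,0,0,-0.28,0],
    [0,0,-0.26,0,0,-0.14,0],
    [0,0,-0.3,0,0,0,0],
    [0,0,-0.34,0,0,0.14,0],
    [0,0,-0.38,0,0,0.28,0],
    [0,0,-0.42,0,0,0.42,0],
    [0,0,-0.46,0,0,0.56,0],
    [0,0,-0.48,0,0,0.42,0],
    [0,0,-0.52,0,0,0.28,0],
    [0,0,-0.56,0,0,0.14,0],
    [0,0,-0.6,0,0,0,0],
    [0,0,-0.64,0,0,-0.14,0],
    [0,0,-0.68,0,0,-0.28,0],
    [0,0,-0.72,0,0,-0.42,0],
    [0,0,-0.76,0,0,-0.56,0],
  ],
)

```text
time: 42.0
position: [0.4668, -0.1155, 0.1408]
tool_rot: [-0.661, -0.247, 0.25, 0.663]
ft_force: [3.5, -0.8, -11.1]
grip_width: 0.0237
```

carry_out(
  moves=[
    [0,0,-0.02,0,0,0.14,0],
    [0,0,-0.06,0,0,0.28,0],
    [0,0,-0.1,0,0,0.42,0],
    [0,0,-0.14,0,0,0.56,0],
    [0,0,-0.18,0,0,0.7,0],
    [0,0,-0.22,0,0,0.84,0],
    [0,0,-0.26,0,0,0.98,0],
    [0,0,-0.3,0,0,1.12,0],
    [0,0,-0.32,0,0,0.98,0],
    [0,0,-0.36,0,0,0.84,0],
    [0,0,-0.4,0,0,0.7,0],
    [0,0,-0.44,0,0,0.56,0],
    [0,0,-0.48,0,0,0.42,0],
    [0,0,-0.52,0,0,0.28,0],
    [0,0,-0.56,0,0,0.14,0],
    [0,0,-0.6,0,0,0,0],
    [0,0,-0.62,0,0,0.14,0],
    [0,0,-0.66,0,0,0.28,0],
    [0,0,-0.7,0,0,0.42,0],
    [0,0,-0.74,0,0,0.56,0],
  ],
)

```text
time: 44.0
position: [0.4663, -0.1153, 0.149]
tool_rot: [-0.705, -0.051, 0.055, 0.705]
ft_force: [0.0, 0.2, -1.3]
grip_width: 0.0238
```

carry_out(
  moves=[
    [0,0,-0.04,0,0,0.14,0],
    [0,0,-0.08,0,0,0.28,0],
    [0,0,-0.12,0,0,0.42,0],
    [0,0,-0.16,0,0,0.56,0],
    [0,0,-0.18,0,0,0.42,0],
    [0,0,-0.22,0,0,0.28,0],
    [0,0,-0.26,0,0,0.14,0],
    [0,0,-0.3,0,0,0,0],
    [0,0,-0.34,0,0,-0.14,0],
    [0,0,-0.38,0,0,-0.28,0],
    [0,0,-0.42,0,0,-0.42,0],
    [0,0,-0.46,0,0,-0.56,0],
    [0,0,-0.48,0,0,-0.42,0],
    [0,0,-0.52,0,0,-0.28,0],
    [0,0,-0.56,0,0,-0.14,0],
    [0,0,-0.6,0,0,0,0],
    [0,0,-0.6,0,0,0,0],
  ],
)

```text
time: 45.7
position: [0.4664, -0.1154, 0.1551]
tool_rot: [-0.705, -0.053, 0.057, 0.705]
ft_force: [0.2, -0.4, -0.7]
grip_width: 0.0237
```

```bash
python3 go.py;python3 - <<'E'
from tray import *
r=tray(name="t10")
print(need([.4384+.0043,.2066-.0548,.27],down(94.5)))
E
```

```text
t 45.7 pos [ 0.4664 -0.1154  0.1551] yaw 8.9 q [-0.47  0.49  1.88 -0.    0.79 -0.63] w 0.0237 F [ 0.2 -0.4 -0.7]
tray [ 237  189   59   44 1273] [array([431.7, 201.3]), array([147.8, 213. ]), np.float64(4.7)]
(array([  1.79, -11.48,  26.77]), array([-0.005, -1.492, -0.004]))
```

View pics/t10.png

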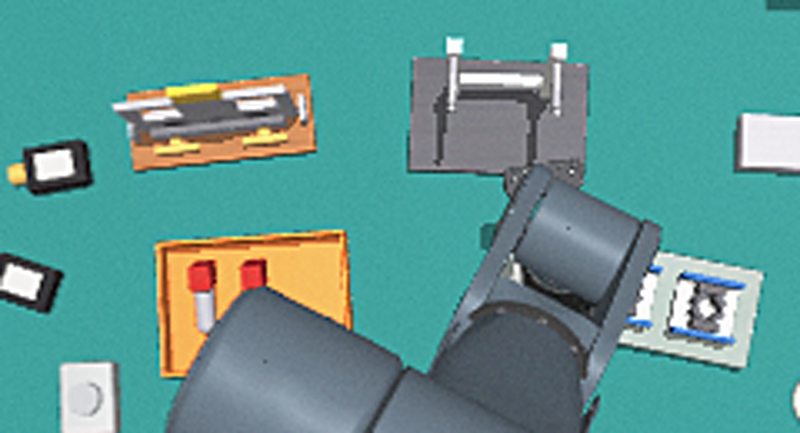

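The tray was nudged by about 8 mm, now at (0.432, 0.201). I carry plug 3 over and measure the tray again there.

carry_out(
  moves=[
    [0,0,-4,0,0,0,0],
    [0,0,-8,0,0,0,0],
    [0,0.2,-11.4,2,0,-0.14,0],
    [0,0.4,-11.4,5,0,-0.28,0],
    [0,0.6,-11.4,8,0,-0.42,0],
    [0,0.8,-11.4,11,0,-0.56,0],
    [0,1,-11.4,14,0,-0.7,0],
    [0,1.2,-11.4,17,0,-0.84,0],
    [0,1.4,-11.4,20,0,-0.98,0],
    [0,1.5,-11.4,23,0,-1.12,0],
    [0,1.6,-11.4,25,0,-1.26,0],
    [0,1.8,-11.4,26.5,0,-1.4,0],
    [0,1.8,-11.4,26.5,0,-1.49,0],
    [0,1.8,-11.4,26.5,0,-1.49,0],
    [0,1.8,-11.4,26.5,0,-1.49,0],
  ],
)

```text
time: 47.25
position: [0.4439, 0.149, 0.2691]
tool_rot: [-0.48, -0.517, 0.52, 0.483]
ft_force: [0.0, 0.6, -1.2]
grip_width: 0.0237
```

```bash
python3 go.py; python3 - <<'E'
from tray import *
r=tray(name="t11")
im=robot.camera("side"); crop("s",im,180,60,420,300,"s11",2.5)
h=cv2.cvtColor(im,cv2.COLOR_RGB2HSV).astype(int); H,S,V=h[...,0],h[...,1],h[...,2]
E
```

```text
t 47.25 pos [0.4439 0.149  0.2691] yaw 94.2 q [ 0.08  0.29  1.78 -0.    1.08 -1.56] w 0.0237 F [ 0.   0.6 -1.2]
tray [241 215  29  18 428] [array([383. , 239.7]), array([ 62.2, 103.4]), np.float64(0.9)]
```

View pics/s11.png

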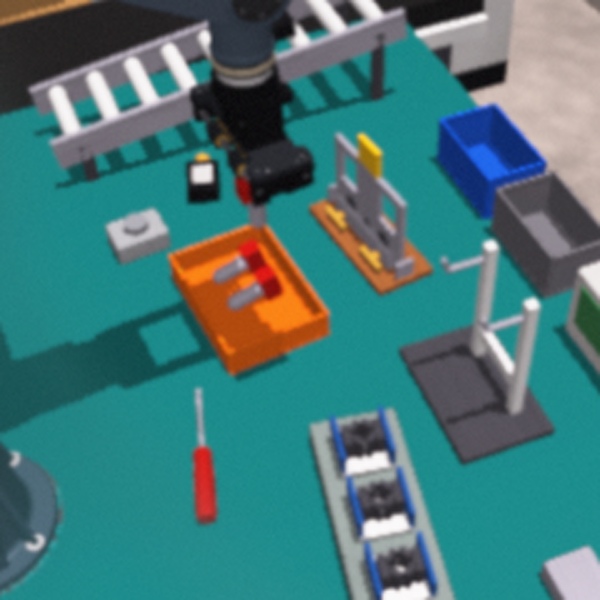

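View pics/t11.png

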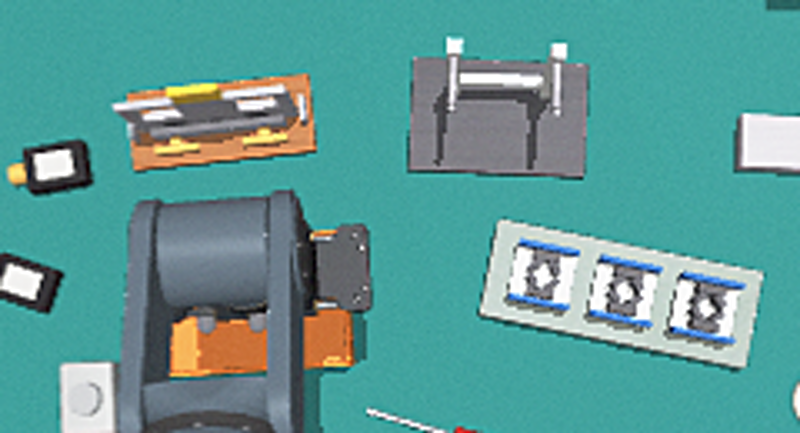

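```bash
python3 - <<'E'
from tray import *
print(lean([.4362,.146,.078],4.7,25))
E
```

```text
(array([-0.22, 19.13,  0.7 ]), array([ 0.431, -0.009,  0.002]))
```

carry_out(
  moves=[
    [0,-0.2,2,0.7,0.11,0,0],
    [0,-0.2,5,0.7,0.22,0,0],
    [0,-0.2,8,0.7,0.33,0,0],
    [0,-0.2,11,0.7,0.43,0,0],
    [0,-0.2,14,0.7,0.43,0,0],
    [0,-0.2,16.5,0.7,0.43,0,0],
    [0,-0.2,18,0.7,0.43,0,0],
    [0,-0.2,19.1,0.7,0.43,0,0],
    [0,-0.2,19.1,0.7,0.43,0,0],
    [0,-0.2,19.1,0.7,0.43,0,0],
  ],
)

```text
time: 48.35
position: [0.4369, 0.1464, 0.0787]
tool_rot: [-0.366, -0.394, 0.618, 0.574]
ft_force: [-1.3, 1.0, -1.3]
grip_width: 0.0234
```

```bash
python3 go.py; python3 - <<'E'
from tray import *
im=robot.camera("side"); crop("s",im,180,60,340,220,"s12",3.6)
E
```

```text
t 48.35 pos [0.4369 0.1464 0.0787] yaw 94.2 q [ 0.08  0.75  1.69  0.    1.14 -1.57] w 0.0234 F [-1.3  1.  -1.3]
```

View pics/s12.png

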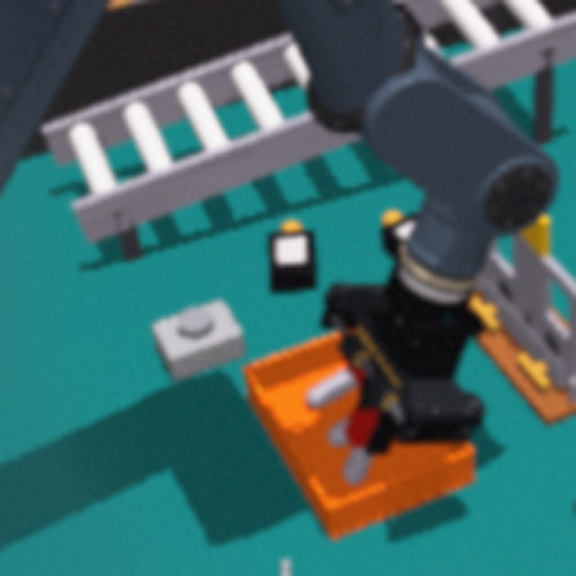

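carry_out(
  moves=[
    [0.42,0,0.1,0,0,0,0],
    [0.42,0,0.1,0,0,0,0],
    [0.42,0,0.1,0,0,0,0],
    [0.42,0,0.1,0,0,0,0],
    [0.42,0,-3,0,0,0,0],
    [0.42,0,-7,0,0,0,0],
    [0.42,0,-12,0,0,0,0],
    [0.45,0,-17,0,0,0,0],
    [0.45,0,-19,0,-0.15,0,0],
    [0.45,0,-19,0,-0.3,0,0],
    [0.45,0,-19,0,-0.43,0,0],
    [0.45,0,-19,0,-0.43,0,0],
  ],
)

```text
time: 49.6
position: [0.5119, 0.1526, 0.2513]
tool_rot: [-0.479, -0.516, 0.52, 0.483]
ft_force: [0.1, -0.0, -0.7]
grip_width: 0.0391
```

```bash
python3 go.py; python3 - <<'E'
from tray import *
im=robot.camera("side"); crop("s",im,180,60,420,300,"s13",2.5);cv2.imwrite("pics/side13.png",im[:,:,::-1])
E
```

```text
t 49.6 pos [0.5119 0.1526 0.2513] yaw 94.3 q [ 0.08  0.4   1.65  0.    1.1  -1.57] w 0.0391 F [ 0.1 -0.  -0.7]
```

View pics/s13.png

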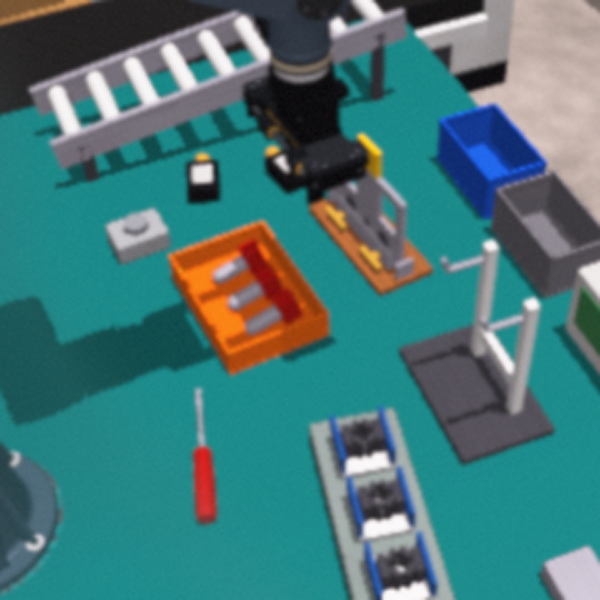

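All three plugs lie in the tray. Next I measure the plate tab, the clip board and the stand.

```bash
python3 - <<'E'
from h import *
top=cv2.cvtColor(cv2.imread("pics/top0.png"),cv2.COLOR_BGR2RGB); side=cv2.cvtColor(cv2.imread("pics/side0.png"),cv2.COLOR_BGR2RGB)
for n,im,roi in (("top",top,(235,138,265,150)),("side",side,(318,108,345,145))):
    x0,y0,x1,y1=roi; h=cv2.cvtColor(im,cv2.COLOR_RGB2HSV).astype(int); H,S,V=h[...,0],h[...,1],h[...,2]
    m=np.zeros(H.shape,bool); m[y0:y1,x0:x1]=((H>18)&(H<35)&(S>110)&(V>90))[y0:y1,x0:x1]
    for c,s,mm in blobs(m,8):
        q=np.argwhere(mm)[:,::-1]; print(n,c.round(1),s)
        if n=="top":
            w=np.array([onz(n,p,.18)[:2] for p in q]); print(w.mean(0),[np.round(x,1) for x in cv2.minAreaRect((w*1000).astype(np.float32))])
print(tri((247.7,147.6),(327.6,121.5)))
# expected from clip board
a=np.radians(6.7);c=np.array([.6385,.2493])
print("exp tab top",proj("top",[*c,.184]),proj("top",[*c,.142]),"side",proj("side",[*c,.163]),proj("side",[*c,.184]),proj("side",[*c,.142]))
s=np.array([.6497,-.0662]);
for ys in (.052,-.052):
  for xs,z in ((.04,.21),(-.019,.212),(-.012,.194),(.04,.0)):
    b=np.radians(-1.7); X=[s[0]+xs*np.cos(b)-ys*np.sin(b),s[1]+xs*np.sin(b)+ys*np.cos(b),z]; print("stand",ys,xs,np.round(X,3),proj("top",X).round(1),proj("side",X).round(1))
crop("t",top,300,120,380,180,"cst",10); crop("s",side,330,140,410,240,"css",6); crop("t",top,215,130,295,180,"cclip",10); crop("s",side,290,100,360,190,"cclips",6.5)
E
```

```text
top [248.  147.3] [240 145  17   5  68]
[0.63720753 0.24650522] [array([638.3, 246.4]), array([13.7, 54.5]), np.float64(0.4)]
side [327.5 122. ] [323 114  10  17  99]
(array([0.64196206, 0.25030175, 0.16236819]), np.float64(0.004303128117539572))
exp tab top [246.90928393 146.67714374] [249.29499387 149.20852347] side [326.19155779 121.90332993] [326.19363887 117.10097939] [326.18930005 126.60738065]
stand 0.052 0.04 [ 0.691 -0.015  0.21 ] [325.8 129.9] [378.3 156.4]
stand 0.052 -0.019 [ 0.632 -0.014  0.212] [325.1 147.4] [360.7 161.2]
stand 0.052 -0.012 [ 0.639 -0.014  0.194] [325.1 146.5] [362.4 164.8]
stand 0.052 0.04 [ 0.691 -0.015  0.   ] [325.8 143.7] [372.5 201.1]
stand -0.052 0.04 [ 0.688 -0.119  0.21 ] [357.4 131.1] [394.9 179.6]
stand -0.052 -0.019 [ 0.629 -0.118  0.212] [356.9 148.7] [376.6 185. ]
stand -0.052 -0.012 [ 0.636 -0.118  0.194] [356.5 147.7] [378.2 188.5]
stand -0.052 0.04 [ 0.688 -0.119  0.   ] [353.  144.8] [386.9 223.7]
```

View pics/cst.png

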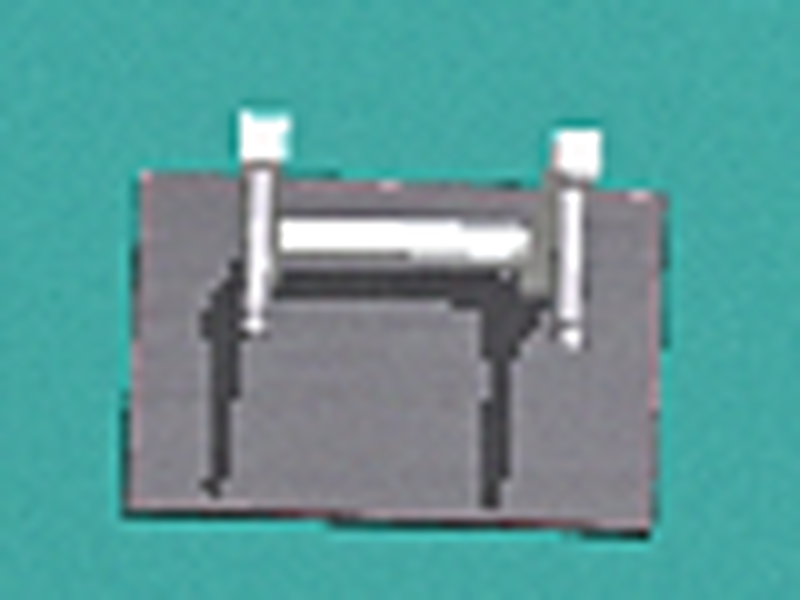

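View pics/css.png

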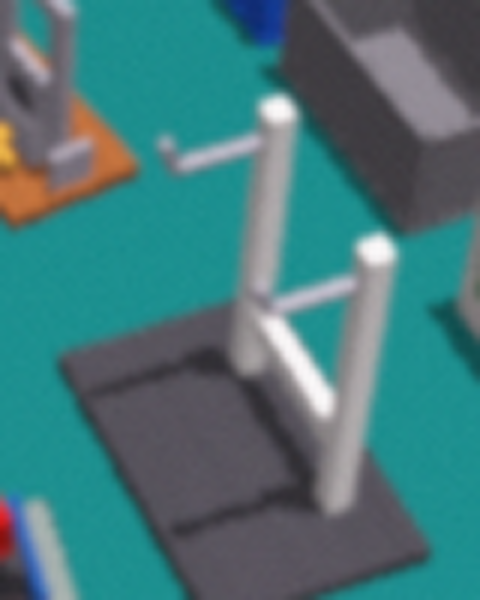

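View pics/cclip.png

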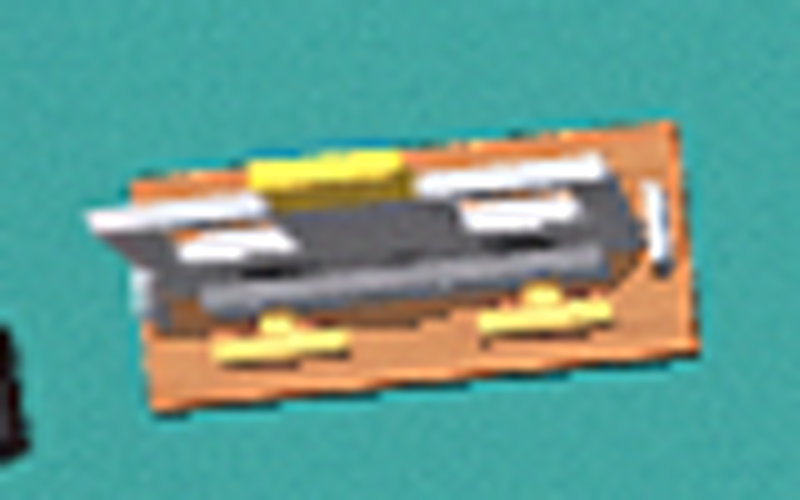

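View pics/cclips.png

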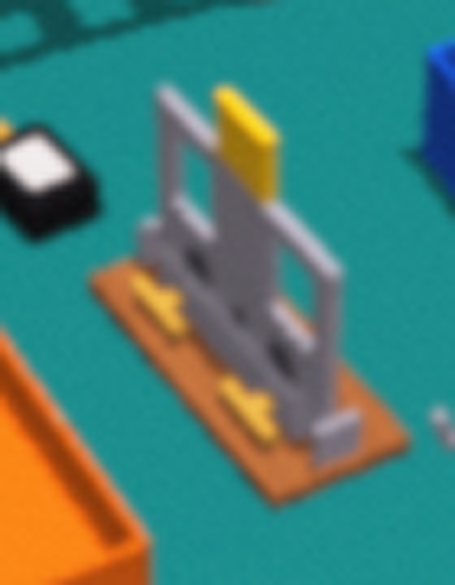

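The stand's base mask looks off: the hook tip is seen at top (325.5,152.5) but was predicted at (325.1,147.4). I re-measure it from the base corners, the post tops and the hook tips.

```bash
python3 - <<'E'
from h import *
top=cv2.cvtColor(cv2.imread("pics/top0.png"),cv2.COLOR_BGR2RGB); side=cv2.cvtColor(cv2.imread("pics/side0.png"),cv2.COLOR_BGR2RGB)
f=lambda u,v:(300+u/10-.5,120+v/10-.5); g=lambda u,v:(330+u/6-.5,140+v/6-.5)
C=[onz("top",f(*p),.012)[:2] for p in ((142,175),(663,193),(650,528),(130,510))]; C=np.array(C)
print("corners",C.round(4),"edges",[np.linalg.norm(C[i]-C[(i+1)%4]).round(4) for i in range(4)],"centre",C.mean(0).round(4))
d=(C[0]+C[3]-C[1]-C[2]); print("yaw of y axis-90",np.degrees(np.arctan2(d[1],d[0]))-90)
for nm,a,b in (("postL",(265,137),(278,112)),("postR",(578,152),(375,250)),("tipL",(256,325),(167,146)),("tipR",(572,343),(258,297))):
    X,e=tri(f(*a),g(*b)); print(nm,X.round(4),round(e,4), "top-only z.211",onz("top",f(*a),.211)[:2].round(4),"side-only",onz("side",g(*b),.211)[:2].round(4))
h=cv2.cvtColor(top,cv2.COLOR_RGB2HSV).astype(int); H,S,V=h[...,0],h[...,1],h[...,2]
teal=(H>75)&(H<100)&(S>90)
m=np.zeros(H.shape,bool); m[139:178,308:372]=~teal[139:178,308:372]
for c,s,mm in blobs(m,200):
    w=np.array([onz("top",p,.012)[:2] for p in np.argwhere(mm)[:,::-1]]); print([np.round(x,1) for x in cv2.minAreaRect((w*1000).astype(np.float32))])
E
```

```text
corners [[ 0.7142  0.0306]
 [ 0.7092 -0.1668]
 [ 0.5811 -0.1623]
 [ 0.5857  0.0333]] edges [np.float64(0.1975), np.float64(0.1282), np.float64(0.1956), np.float64(0.1285)] centre [ 0.6475 -0.0663]
yaw of y axis-90 -1.411752194615687
postL [ 0.6818 -0.0164  0.2069] 0.0015 top-only z.211 [ 0.68   -0.0162] side-only [ 0.6802 -0.0201]
postR [ 0.6777 -0.1195  0.2081] 0.0021 top-only z.211 [ 0.676  -0.1189] side-only [ 0.6771 -0.1219]
tipL [ 0.6195 -0.0144  0.2064] 0.0027 top-only z.211 [ 0.6173 -0.014 ] side-only [ 0.6186 -0.0186]
tipR [ 0.6153 -0.1183  0.2019] 0.0023 top-only z.211 [ 0.6124 -0.1172] side-only [ 0.6119 -0.1254]
[array([644.3, -66.2]), array([126.3, 203.9]), np.float64(0.6)]
```

The base agrees with 130 x 200 mm, but its centre is about 10 mm off the origin. From the post tops and hook tips the origin is about (0.637, -0.067), with a yaw of about -2°. Now I go to the plate tab.

```bash
python3 go.py .64 .248 .25 6.7
```

```text
t 49.65 pos [0.5142 0.1525 0.2513] yaw 94.3 q [ 0.08  0.41  1.65  0.    1.1  -1.57] w 0.0391 F [0.2 0.4 0.2]
[  8.58   0.03 -13.26] [-0.006  1.528 -0.006]
```

carry_out(
  moves=[
    [0.55,0,-1.5,0,0,0.14,0],
    [0.55,1,-1.5,-1,0,0.28,0],
    [0.55,2,-1.5,-2.5,0,0.42,0],
    [0.55,3,-1.5,-4,0,0.56,0],
    [0.55,4,-1.5,-6,0,0.7,0],
    [0.55,5,-1.5,-8,0,0.84,0],
    [0.55,6,-1.5,-10,0,0.98,0],
    [0.55,7,-1.5,-12,0,1.12,0],
    [0.55,8,-1.5,-13.2,0,1.26,0],
    [0.55,8.6,-1,-13.2,0,1.4,0],
    [0.55,8.6,0,-13.2,0,1.53,0],
    [0.55,8.6,0,-13.2,0,1.53,0],
    [0.55,8.6,0,-13.2,0,1.53,0],
    [0.55,8.6,0,-13.2,0,1.53,0],
    [0.55,8.6,0,-13.2,0,1.53,0],
  ],
)

```text
time: 51.15
position: [0.642, 0.2479, 0.2505]
tool_rot: [0.706, 0.039, -0.042, -0.706]
ft_force: [0.5, 0.5, -0.5]
grip_width: 0.0477
```

```bash
python3 go.py .64 .248 .171 6.7; python3 - <<'E'
from tray import *
im=robot.camera("side"); crop("s",im,250,60,390,200,"s14",4.2)
E
```

```text
t 51.15 pos [0.642  0.2479 0.2505] yaw 6.6 q [0.21 0.61 1.25 0.   1.28 0.09] w 0.0477 F [ 0.5  0.5 -0.5]
[-0.16  7.95  0.03] [-0.    -0.001 -0.004]
```

View pics/s14.png

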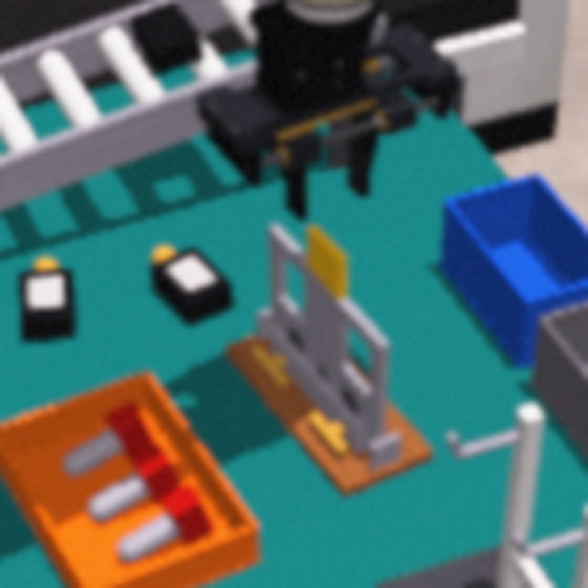

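The fingers straddle the tab's vertical line (x≈327). I descend and grip.

carry_out(
  moves=[
    [0.55,-0.1,3,0,0,0,0],
    [0.55,-0.1,6,0,0,0,0],
    [0.55,-0.1,8,0,0,0,0],
    [0.55,-0.1,8,0,0,0,0],
    [0.55,-0.1,8,0,0,0,0],
    [0,-0.1,8,0,0,0,0],
    [0,-0.1,8,0,0,0,0],
    [0,-0.1,8,0,0,0,0],
    [0,-0.1,8,0,0,0,0],
    [0,-0.1,8,0,0,0,0],
    [0,-0.1,8,0,0,0,0],
  ],
  force=45,
)

```text
time: 52.3
position: [0.6403, 0.2479, 0.1702]
tool_rot: [0.706, 0.039, -0.042, -0.706]
ft_force: [4.2, 0.7, 0.4]
grip_width: 0.0084
```

```bash
python3 go.py; python3 - <<'E'
from tray import *
im=robot.camera("side"); crop("s",im,280,90,370,180,"s15",6)
E
```

```text
t 52.3 pos [0.6403 0.2479 0.1702] yaw 6.6 q [0.21 0.7  1.33 0.   1.12 0.09] w 0.0084 F [4.2 0.7 0.4]
```

View pics/s15.png

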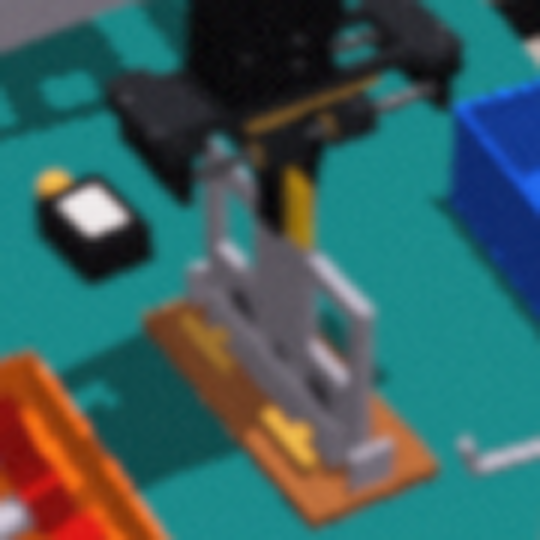

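carry_out(
  moves=[
    [0,0,-0.5,0,0,0,0],
    [0,0,-1,0,0,0,0],
    [0,0,-1.5,0,0,0,0],
    [0,0,-2,0,0,0,0],
    [0,0,-3,0,0,0,0],
    [0,0,-4,0,0,0,0],
    [0,0,-5.5,0,0,0,0],
    [0,0,-7,0,0,0,0],
    [0,0,-8.5,0,0,0,0],
    [0,0,-10,0,0,0,0],
    [0,0,-10,0,0,0,0],
    [0,0,-10,0,0,0,0],
  ],
)

```text
time: 53.55
position: [0.6405, 0.2479, 0.271]
tool_rot: [-0.706, -0.039, 0.042, 0.706]
ft_force: [-0.4, -0.5, -4.4]
grip_width: 0.0078
```

```bash
python3 go.py .585 -.065 .271 -2; python3 - <<'E'
from tray import *
im=robot.camera("side"); crop("s",im,270,50,410,190,"s16",4.2)
E
```

```text
t 53.55 pos [0.6405 0.2479 0.271 ] yaw 6.6 q [0.21 0.59 1.23 0.   1.32 0.09] w 0.0078 F [-0.4 -0.5 -4.4]
[-9.110e+00  2.000e-02 -3.045e+01] [-0.     0.15  -0.004]
```

View pics/s16.png

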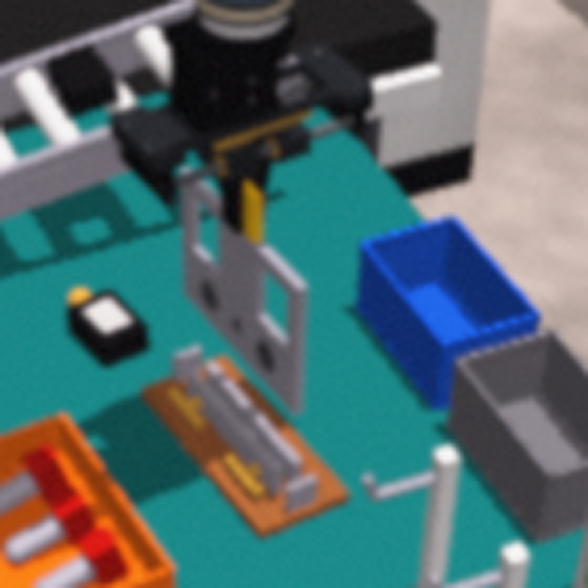

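```bash
python3 - <<'E'
from h import *
for X,ob in (([.6508,.1585,.1128],(300,412)),([.6508,.1585,.2428],(305,288)),([.6301,.3373,.2428],(180,182))):
    print(((proj("side",X)-[270,50]+.5)*4.2).round(0),ob, onz("side",(270+ob[0]/4.2-.5,50+ob[1]/4.2-.5),X[2]).round(4),X)
E
```

```text
[298. 414.] (300, 412) [0.6531 0.1596 0.1128] [0.6508, 0.1585, 0.1128]
[302. 288.] (305, 288) [0.6524 0.1572 0.2428] [0.6508, 0.1585, 0.2428]
[184. 168.] (180, 182) [0.6194 0.3211 0.2428] [0.6301, 0.3373, 0.2428]
```

The plate hangs straight in the grip and its corners match to about 2 mm. I move to in front of the hooks.

carry_out(
  moves=[
    [0,-1.5,0,0,0,0,0],
    [0,-4,0,0,0,0,0],
    [0,-6.5,0,-1,0,0,0],
    [0,-8.5,0,-3,0,0.02,0],
    [0,-9.8,0,-6,0,0.05,0],
    [0,-9.8,0,-9,0,0.08,0],
    [0,-9.8,0,-12,0,0.11,0],
    [0,-9.8,0,-15,0,0.15,0],
    [0,-9.8,0,-18,0,0.15,0],
    [0,-9.8,0,-21,0,0.15,0],
    [0,-9.8,0,-24,0,0.15,0],
    [0,-9.8,0,-27,0,0.15,0],
    [0,-9.8,0,-29,0,0.15,0],
    [0,-9.8,0,-30.4,0,0.15,0],
    [0,-9.8,0,-30.4,0,0.15,0],
    [0,-9.8,0,-30.4,0,0.15,0],
    [0,-9.8,0,-30.4,0,0.15,0],
  ],
)

```text
time: 55.3
position: [0.5777, -0.064, 0.2702]
tool_rot: [-0.707, 0.014, -0.01, 0.707]
ft_force: [-0.1, 0.3, -5.0]
grip_width: 0.0076
```

```bash
python3 go.py .646 -.067 .271 -2; python3 - <<'E'
from tray import *
im=robot.camera("side"); crop("s",im,290,100,430,240,"s17",4.2)
im=robot.camera("top"); crop("s",im,290,110,390,180,"t17",8)
E
```

```text
t 55.3 pos [ 0.5777 -0.064   0.2702] yaw -1.9 q [-0.3   0.45  1.52 -0.    1.19 -0.27] w 0.0076 F [-0.1  0.3 -5. ]
[ 6.84 -0.12 -0.07] [-0.     0.001 -0.006]
```

View pics/s17.png

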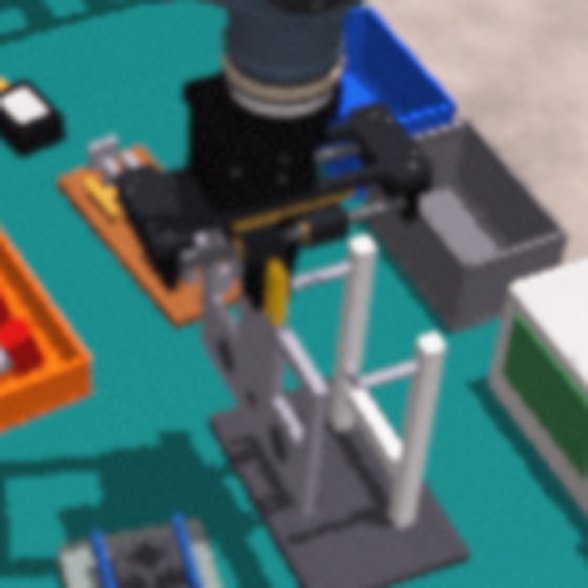

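View pics/t17.png

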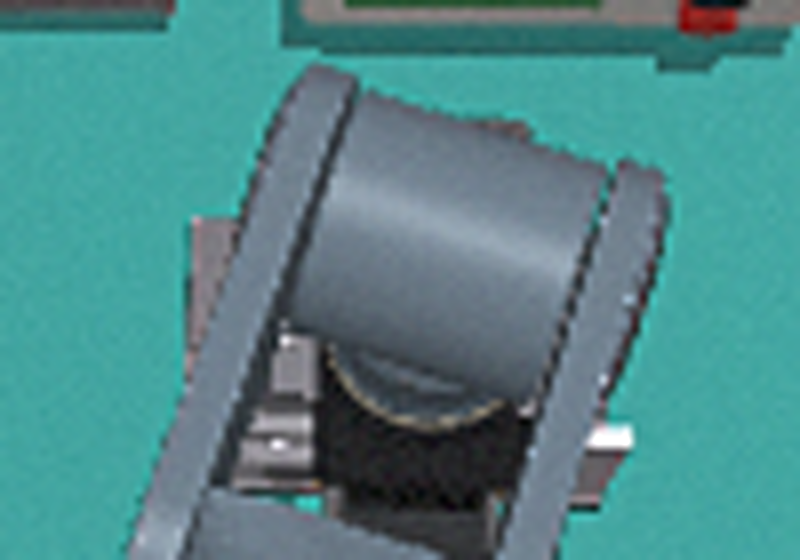

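The plate is just short of the hooks, at about (265,380) in the side crop. I move in part way and check.

carry_out(
  moves=[
    [0,0.8,-0.1,0,0,0,0],
    [0,1.6,-0.1,0,0,0,0],
    [0,2.4,-0.1,-0.1,0,0,0],
    [0,3.2,-0.1,-0.1,0,0,0],
    [0,4,-0.1,-0.1,0,0,0],
    [0,4.8,-0.1,-0.1,0,0,0],
    [0,4.8,-0.1,-0.1,0,0,0],
  ],
)

```text
time: 56.1
position: [0.6275, -0.0683, 0.2711]
tool_rot: [0.707, -0.014, 0.011, -0.707]
ft_force: [-0.1, 0.2, -5.0]
grip_width: 0.0077
```

```bash
python3 go.py .646 -.067 .271 -2; python3 - <<'E'
from tray import *
im=robot.camera("side"); crop("s",im,320,130,410,220,"s18",6.6)
E
```

```text
t 56.1 pos [ 0.6275 -0.0683  0.2711] yaw -2.0 q [-0.28  0.51  1.39 -0.    1.24 -0.25] w 0.0077 F [-0.1  0.2 -5. ]
[1.84 0.01 0.19] [ 0.001 -0.    -0.003]
```

View pics/s18.png

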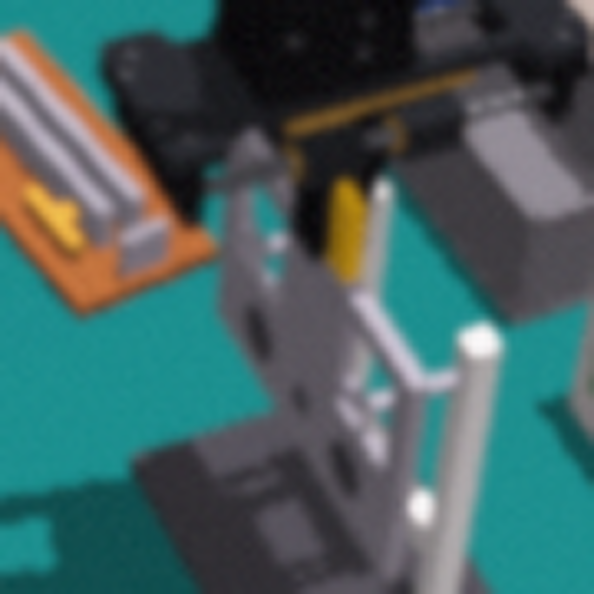

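Both hooks show through the windows, at (370,400) and (275,265), with no contact force. I move on to x=0.646 and lower the plate.

carry_out(
  moves=[
    [0,0.7,0,0.1,0,0,0],
    [0,1.4,0,0.1,0,0,0],
    [0,1.9,0,0.1,0,0,0],
    [0,1.9,0,0.1,0,0,0],
    [0,1.9,0.6,0.1,0,0,0],
    [0,1.9,1.2,0.1,0,0,0],
    [0,1.9,1.8,0.1,0,0,0],
    [0,1.9,2.3,0.1,0,0,0],
    [0,1.9,2.7,0.1,0,0,0],
    [0,1.9,2.9,0.1,0,0,0],
    [0,1.9,2.9,0.1,0,0,0],
    [0,1.9,2.9,0.1,0,0,0],
  ],
)

```text
time: 57.35
position: [0.6451, -0.0677, 0.2423]
tool_rot: [0.707, -0.014, 0.011, -0.707]
ft_force: [-0.6, -0.7, -5.0]
grip_width: 0.0078
```

```bash
python3 go.py; python3 - <<'E'
from tray import *
im=robot.camera("side"); crop("s",im,320,130,410,220,"s19",6.6)
E
```

```text
t 57.35 pos [ 0.6451 -0.0677  0.2423] yaw -2.0 q [-0.28  0.57  1.37 -0.    1.21 -0.24] w 0.0078 F [-0.6 -0.7 -5. ]
```

View pics/s19.png

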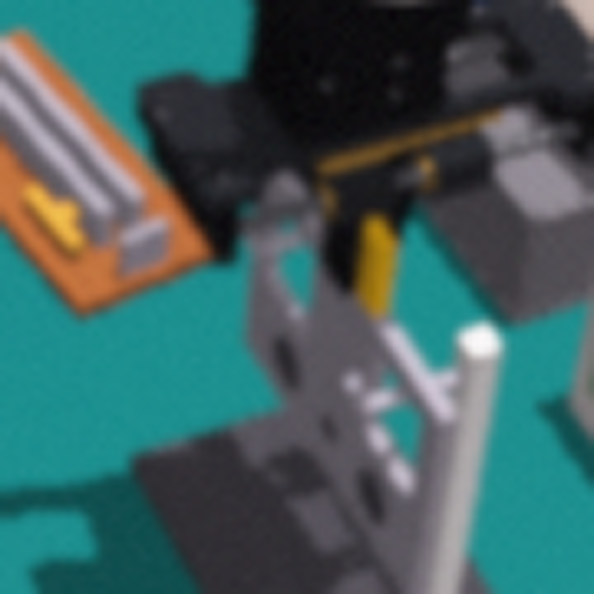

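carry_out(
  moves=[
    [0,0,0.2,0,0,0,0],
    [0,0,0.4,0,0,0,0],
    [0,0,0.5,0,0,0,0],
    [0,0,0.6,0,0,0,0],
    [0,0,0.6,0,0,0,0],
  ],
)

```text
time: 57.9
position: [0.6449, -0.0677, 0.2362]
tool_rot: [0.707, -0.014, 0.011, -0.707]
ft_force: [0.7, -0.6, -3.7]
grip_width: 0.0079
```

carry_out(
  moves=[
    [0,0,0.1,0,0,0,0],
    [0,0,0.1,0,0,0,0],
  ],
)

```text
time: 58.1
position: [0.645, -0.0677, 0.236]
tool_rot: [0.707, -0.014, 0.011, -0.707]
ft_force: [-0.9, -0.1, 0.8]
grip_width: 0.0077
```

The weight has moved to the hooks (Fz from -5.0 to +0.8 N at the expected height). I look before releasing.

```bash
python3 - <<'E'
from tray import *
im=robot.camera("side"); crop("s",im,320,130,410,220,"s20",6.6)
E
```

```text
(no output)
```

View pics/s20.png

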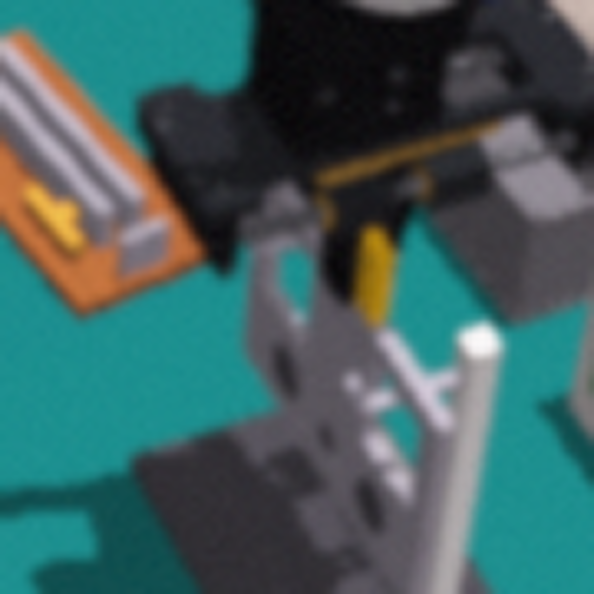

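carry_out(
  moves=[
    [0.15,0,0.1,0,0,0,0],
    [0.25,0,0.1,0,0,0,0],
    [0.3,0,0.1,0,0,0,0],
    [0.3,0,0.1,0,0,0,0],
    [0.3,0,0,0,0,0,0],
    [0.3,0,0,0,0,0,0],
    [0.3,0,-1,0,0,0,0],
    [0.3,0,-2,0,0,0,0],
    [0.3,0,-3.5,0,0,0,0],
    [0.3,0,-5,0,0,0,0],
    [0.3,0,-8,0,0,0,0],
    [0.3,0,-11,0,0,0,0],
    [0.3,-4,-13,0,0,0,0],
    [0.3,-8,-14,3,0,0,0],
    [0.3,-10,-14,6,0,0,0],
    [0.3,-10,-14,10,0,0,0],
    [0.3,-10,-14,14,0,0,0],
    [0.3,-10,-14,18,0,0,0],
    [0.3,-10,-14,18,0,0,0],
  ],
)

```text
time: 60.05
position: [0.5516, 0.1201, 0.377]
tool_rot: [-0.706, 0.011, -0.009, 0.708]
ft_force: [-0.3, -0.6, -1.4]
grip_width: 0.0264
```

```bash
python3 go.py; python3 - <<'E'
from tray import *
im=robot.camera("side"); crop("s",im,320,130,410,220,"s21",6.6); cv2.imwrite("pics/side21.png",im[:,:,::-1])
im=robot.camera("top"); cv2.imwrite("pics/top21.png",im[:,:,::-1]);crop("s",im,190,110,470,250,"t21")
E
```

```text
t 60.05 pos [0.5516 0.1201 0.377 ] yaw -1.7 q [0.02 0.32 1.41 0.   1.41 0.04] w 0.0264 F [-0.3 -0.6 -1.4]
```

View pics/s21.png

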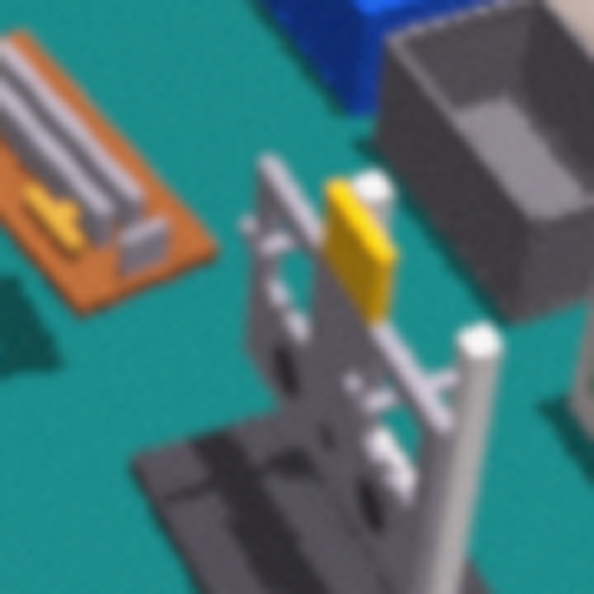

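View pics/t21.png

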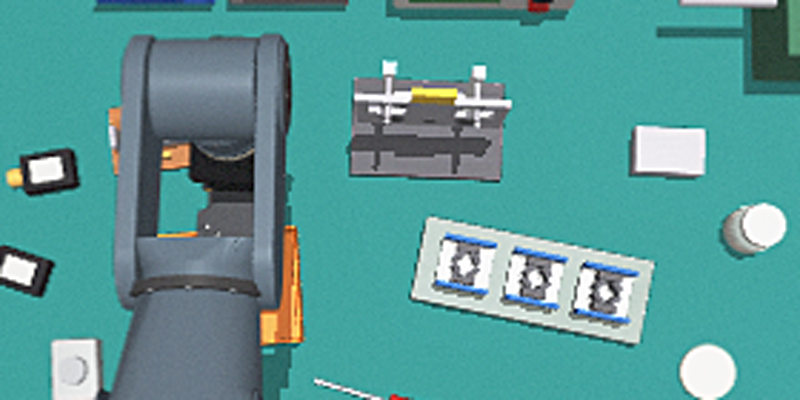

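View pics/side21.png

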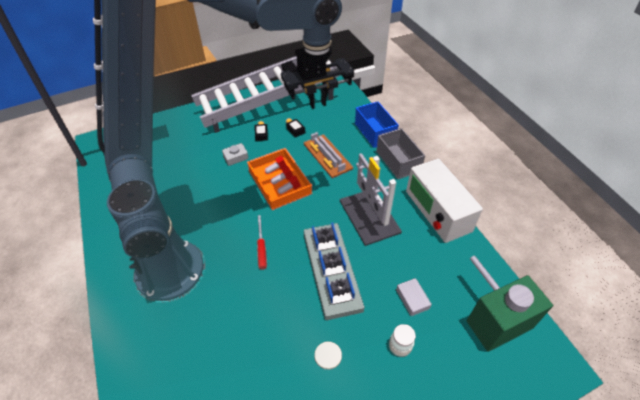

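The plate hangs on both hooks, with the left hook at (265,235) and the right at (375,390) inside their windows. The tray holds three plugs, the nests are empty and the gripper is clear. I hand in.

```bash
python3 -c "
from rig import robot
print(robot.hand_in())"
```

```text
the job is handed in; nothing more can be done
None
```

The job is done and was handed in at about 60 s of the 210 s allowed; the hand-in reports no verdict.

- **Plugs:** All three were there. I freed each by twisting it about ±0.56 rad while raising it about 3 mm per rad. The pull stayed near 8–11 N at every reading, so I put the nest lift at about 4 mm. That is worked out from the pull force; I could not read the lift itself. All three plugs lie in the orange tray.
- **Tray:** It was knocked about 8 mm during plug 3. I measured it again before placing that plug.
- **Plate:** I lifted it from the clip board by its tab, moved it in with a hook through each window, and lowered it until its weight passed to the hooks. It came to rest at the height the sizes predict.

**Last checks:** The final pictures show the bar resting on both hooks, the plugs in the tray, the nests empty and the gripper well clear. By eye, everything else on the table is where it was.

**Disagreements:**
- The stand's base centre was about 10 mm from the stand's origin as found from the posts and hooks. I used the posts and hooks.
- One plate corner, partly hidden by the gripper, did not match its predicted place while the plate was being carried. The other two matched to about 2 mm.

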